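# Pack the sample jars back into the carrying case

### The job

Pack up the samples after the microscope session: swing both latch levers of the grey case free, open the lid right up, and set every small amber sample jar with a black cap that stands on the bench upright into a free cell of the case, one jar per cell, lowering it in rather than dropping it. Jars already in the case stay in it; when all are in, shut the lid fully and swing both latch levers fully home, without knocking over anything else on the bench.

Things in the scene. Friction and masses are not known exactly. Their poses are not given: they have to be found in the camera images.
- case: grey carrying case with black corners, fixed to the bench, 154 mm deep (x), 228 mm wide (y), 113 mm high shut. Origin: centre of the underside; its -x face is the front (two latches, key lock, handle), its hinge runs along the back (+x); z up. Lower shell: outside 60 mm high, walls and floor 5 mm thick. A jar in a cell reaches 100 mm above the origin, its cap above the shell; the lid shuts over it
- case_in (a point): centre of the case's inner floor, 5 mm above the case's origin. White dividers, 4 mm thick and 45 mm high above this floor, make 2 by 3 cells, each 70 by 70 mm inside, centred at x = -37 and +37 mm, y = -74, 0 and +74 mm in the case's frame
- lid (a joint): deep lid of the case, hinged along the back edge (axis along y at x = +77, z = 60.5 mm in the case's frame): 0 = shut, grows as the front edge rises, stop at 1.75 rad (just past upright). Stiff: stays at any angle it is left. 52 mm deep. 3 to 5 N up at the handle lifts it. It can rise only about 0.03 rad while a latch is hooked
- lid_handle (a point): middle of the black bar handle on the lid's front: round bar 10 mm thick, 80 mm long, along the case's y axis, its centreline 45 mm off the lid's front face, on a stem at each end. Moves with the lid; shut, it is at x = -122, y = 0, z = 100.5 mm in the case's frame
- latch_right (a joint): steel latch lever at the right of the case's front, turning on a pin along y at x = -83, y = -90, z = 35 mm in the case's frame: 0 = home (upright, hooked over the lid's keeper), grows as its top swings out away from the case, stop at 0.75 rad. From about 0.3 rad the hook is clear of the lid. Stays where it is left (about 1 N at the tab moves it)
- latch_right_tab (a point): middle of the right lever's finger tab, flat, 24 mm wide (along the case's y), 6 mm thick, 36 mm long, flaring up and outward; can be pinched across its width from above. Moves with the lever; home, it is at x = -109, y = -90, z = 101 mm in the case's frame, its top about level with the lid's top
- latch_left (a joint): steel latch lever at the left of the case's front, turning on a pin along y at x = -83, y = +90, z = 35 mm in the case's frame: 0 = home (upright, hooked over the lid's keeper), grows as its top swings out away from the case, stop at 0.75 rad. From about 0.3 rad the hook is clear of the lid. Stays where it is left (about 1 N at the tab moves it)
- latch_left_tab (a point): middle of the left lever's finger tab, flat, 24 mm wide (along the case's y), 6 mm thick, 36 mm long, flaring up and outward; can be pinched across its width from above. Moves with the lever; home, it is at x = -109, y = +90, z = 101 mm in the case's frame, its top about level with the lid's top
- jar1: amber glass sample jar, round, standing upright: glass 56 mm across and 69 mm tall, then a black screw cap 48 mm across from 72 mm up to the top at 95 mm; about 0.25 kg, heavy at the bottom (metal specimens inside). Origin: centre of the underside; z up the jar. One of the jars that stand loose on the bench at the start (absent in some runs)
- jar2: amber glass sample jar, round, standing upright: glass 56 mm across and 69 mm tall, then a black screw cap 48 mm across from 72 mm up to the top at 95 mm; about 0.25 kg, heavy at the bottom (metal specimens inside). Origin: centre of the underside; z up the jar. One of the jars that stand loose on the bench at the start (absent in some runs)
- jar3: amber glass sample jar, round, standing upright: glass 56 mm across and 69 mm tall, then a black screw cap 48 mm across from 72 mm up to the top at 95 mm; about 0.25 kg, heavy at the bottom (metal specimens inside). Origin: centre of the underside; z up the jar. One of the jars that stand loose on the bench at the start (absent in some runs)
- jar4: amber glass sample jar, round, standing upright: glass 56 mm across and 69 mm tall, then a black screw cap 48 mm across from 72 mm up to the top at 95 mm; about 0.25 kg, heavy at the bottom (metal specimens inside). Origin: centre of the underside; z up the jar. One of the jars that stand loose on the bench at the start (absent in some runs)
- jar5: amber glass sample jar, round, standing upright: glass 56 mm across and 69 mm tall, then a black screw cap 48 mm across from 72 mm up to the top at 95 mm; about 0.25 kg, heavy at the bottom (metal specimens inside). Origin: centre of the underside; z up the jar. One of the jars that stand loose on the bench at the start (absent in some runs)
- cased1: amber glass sample jar, round, standing upright: glass 56 mm across and 69 mm tall, then a black screw cap 48 mm across from 72 mm up to the top at 95 mm; about 0.25 kg, heavy at the bottom (metal specimens inside). Origin: centre of the underside; z up the jar. One of the like jars already standing in a cell of the case at the start (absent in most runs)
- cased2: amber glass sample jar, round, standing upright: glass 56 mm across and 69 mm tall, then a black screw cap 48 mm across from 72 mm up to the top at 95 mm; about 0.25 kg, heavy at the bottom (metal specimens inside). Origin: centre of the underside; z up the jar. One of the like jars already standing in a cell of the case at the start (absent in most runs)
- cased3: amber glass sample jar, round, standing upright: glass 56 mm across and 69 mm tall, then a black screw cap 48 mm across from 72 mm up to the top at 95 mm; about 0.25 kg, heavy at the bottom (metal specimens inside). Origin: centre of the underside; z up the jar. One of the like jars already standing in a cell of the case at the start (absent in most runs)
- cased4: amber glass sample jar, round, standing upright: glass 56 mm across and 69 mm tall, then a black screw cap 48 mm across from 72 mm up to the top at 95 mm; about 0.25 kg, heavy at the bottom (metal specimens inside). Origin: centre of the underside; z up the jar. One of the like jars already standing in a cell of the case at the start (absent in most runs)
- cased5: amber glass sample jar, round, standing upright: glass 56 mm across and 69 mm tall, then a black screw cap 48 mm across from 72 mm up to the top at 95 mm; about 0.25 kg, heavy at the bottom (metal specimens inside). Origin: centre of the underside; z up the jar. One of the like jars already standing in a cell of the case at the start (absent in most runs)
- cased6: amber glass sample jar, round, standing upright: glass 56 mm across and 69 mm tall, then a black screw cap 48 mm across from 72 mm up to the top at 95 mm; about 0.25 kg, heavy at the bottom (metal specimens inside). Origin: centre of the underside; z up the jar. One of the like jars already standing in a cell of the case at the start (absent in most runs)
- etchant: etchant bottle, not a sample: amber, 66 mm across and 144 mm tall with a narrow white cap; stands among the jars. Origin: centre of the underside
- mounts: tub of mounting powder, not a sample: white plastic with a wide aluminium lid, 66 mm across, 76 mm tall; stands among the jars. Origin: centre of the underside
- wash_bottle: white squeeze wash bottle with a bent spout, 64 mm across, 205 mm tall. Origin: centre of the underside
- dishes: stack of closed clear petri dishes, 92 mm across, 74 mm tall; may stand left of the case. Origin: centre of the underside
- loupe: black stand magnifier, 50 mm across, 52 mm tall. Origin: centre of the underside
Things that resemble listed ones, but are neither listed nor needed, are in the scene too. What is shaped like the jar2 but blue or yellow is not meant.

How it is judged:
By the outcome, as a careful person would: the job done as asked, in the order asked, and still so for the second after the job is handed in, with the robot touching nothing.
Of jar1, jar2, jar3, jar4, jar5 only 2 to 4 are there at a start; the rules pass over those that are not, and their reading is None.
Of cased1, cased2, cased3, cased4, cased5, cased6 only 1 to 2 are there at a start; the rules pass over those that are not, and their reading is None.
At some moment in a run one of jar1, jar2, jar3, jar4, jar5 may be knocked a few centimetres aside while the robot is not near it.
It also fails if it takes over 210 s, if anything falls off the work surface, if the arm or the gripper's body presses on something with over 40 N, if the wrist force passes 120 N, or if a joint passes its speed limit or range.

### The arm

A 7-joint arm with a two-finger parallel gripper is mounted at the origin on the work surface. World frame = base frame: x ahead of the robot, y to its left, z up, the work surface at z = 0. Lengths are in m, angles in degrees, forces in N, time in s.
With the tool pointing down it reaches from about 0.425 to 0.875 m from the base axis. Payload 4.7 kg.
Tool frame: the origin (TCP) lies between the finger pads; the fingertips stand 14 mm ahead of it and the grasp point (between the pads) lies 5 mm behind it (env.tip_reach is the distance from the TCP to the fingertips, in m); z points along the fingers, y is the direction in which the jaws open and shut (so a half turn about z gives the same grasp; the last joint's range is limited). The gripper opens to 87 mm and grips with 3 to 60 N. Pads are 19 mm wide; open, the fingers measure 117 mm over their backs; the gripper's body (75 mm by 190 mm) begins 51 mm behind the grasp point.
Start: joints at [69.162, 18.392, -4.016, 83.108, 1.295, 78.541, -3.26], TCP at [0.24, -0.604, 0.237] pointing down, gripper open.
Joint ranges: [-163.93, 163.93], [-17.29, 119.83], [-79.2, 71.16], [3.27, 140.29], [-89.18, 269.18], [5.43, 117.66], [-154.24, 154.24]. Speed limits (degrees/s): [147.25, 147.25, 180, 180, 180, 180, 180].

### API

Orientations are given as [roll, pitch, yaw] about the fixed x, y, z axes, in that order (R = Rz(yaw) Ry(pitch) Rx(roll)).
In Python, from cell import env gives the robot as it stands. The module is installed in compiled form; this text tells all that it offers.
- The arm moves only by the shell command python3 -m pendant 'ROWS' [FORCE]. ROWS is JSON, a list of rows, each an object of numbers: "rx", "ry", "rz": the turn, a rotation vector about the tool's x, y, z in degrees; "tx", "ty", "tz": the shift along the tool's x, y, z in mm; "jaw": the finger opening in mm, from 0 to 87. In form: [{"rx": .., "ry": .., "rz": .., "tx": .., "ty": .., "tz": .., "jaw": ..}, ...]. A call has 1 to 20 rows; each row shifts and turns the commanded pose from where the row before left it, along the tool's axes as they then stand; what a row does not reach is not made up. A row lasts 1/12 s, in which the tool goes at most 41.7 mm and 7.16 degrees, less where a joint would pass 70% of its speed; a pose out of reach is approached as far as the arm can. A call with a gripper value outside its range is refused whole. The fingers move at their own pace and stop on an object; FORCE is the grip in N (left out, the last holds). Time passes only in rows, so rows that do not move let the fingers close. It gives the time, the measured TCP pose, the force and the opening at its end, in the units of the state.
- env.get_obs(): the state, without advancing time (a new reading comes with each control period).
- env.read_camera(name): name is "scene" or "top" or "wrist"; returns a dict with "img" (420x560x3 uint8, red, green, blue), "range_z" (420x560 float32, m along the optical axis (not along the pixel's ray), 0 where there is no reading), "vertical_fov" (degrees; the focal length in pixels is half the picture's height over the tangent of half this angle, whatever the lens; pixels are square), "cx", "cy" (the principal point, pixels), "world_to_cam" (4x4, takes a point from world to camera coordinates). Camera axes: x right, y up, looking along -z (the intrinsics and any distortion apply to the point x, -y, -z); pixel columns grow to the right and rows downward; lengths in m; the calibration is good to about 2 mm. A picture is of the moment at which its call begins.
- env.sign_off(): hands the job in, once; it reports no verdict.
The state is a dict: "time_s": time; "qpos": joint angles; "joint_velocities": joint speeds; "effort": joint torques, N m; "tool_pos": TCP position; "tool_rot": TCP orientation; "force": force on the tool from outside, world axes, zero at the start; "wrist_torque": the same for the moment, N m; "grip_width": finger opening in m.
Only numpy, scipy, OpenCV 4.12 (cv2) and the standard library are available. Lean on these libraries where they do the work, as an engineer would, in place of code of your own. Each camera call takes 0.05 s, during which the arm holds its last target.

## Working session

There is one attempt and no reset: what is moved stays moved. The work goes in short steps, Python scripts to look and compute and a shell command to move; the robot and the scene stay as the last step left them, time stands still between calls to the robot, and variables do not carry over. Pictures are saved under pics/ and viewed, and the job is handed in when it is done.

```bash
mkdir -p pics; ls; cat > h.py <<'E'
import numpy as np, cv2
from cell import env
def cam(n):
    c=env.read_camera(n); return c
def save(c,name,crop=None,scale=1):
    im=c["img"][:,:,::-1].copy()
    if crop: x0,y0,x1,y1=crop; im=im[y0:y1,x0:x1]
    if scale!=1: im=cv2.resize(im,None,fx=scale,fy=scale,interpolation=cv2.INTER_CUBIC)
    cv2.imwrite("pics/"+name+".png",im)
def f(c): return c["img"].shape[0]/2/np.tan(np.radians(c["vertical_fov"])/2)
def ray(c,u,v):
    F=f(c); d=np.array([(u-c["cx"])/F,-(v-c["cy"])/F,-1.0])
    T=np.linalg.inv(c["world_to_cam"]); return T[:3,3],T[:3,:3]@d
def onplane(c,u,v,z):
    o,d=ray(c,u,v); return o+d*(z-o[2])/d[2]
def pt(c,u,v):
    r=c["range_z"][int(v),int(u)]; o,d=ray(c,u,v); return o+d*r
def cloud(c):
    F=f(c); H,W=c["range_z"].shape; u,v=np.meshgrid(np.arange(W),np.arange(H))
    r=c["range_z"]; P=np.stack([(u-c["cx"])/F*r,-(v-c["cy"])/F*r,-r],-1)
    T=np.linalg.inv(c["world_to_cam"]); Q=P@T[:3,:3].T+T[:3,3]; Q[r<=0]=np.nan; return Q
E
python3 - <<'E'
from h import *
print(env.get_obs())
for n in ["scene","top","wrist"]:
    c=cam(n); save(c,n+"0"); print(n,{k:(v if not hasattr(v,'shape') or v.size<20 else v.shape) for k,v in c.items()})
E
```

```text
pics
{'time_s': 0.0, 'qpos': array([69.16174453, 18.43902437, -4.01616604, 83.17447446,  1.29453277,
       78.53995469, -3.26037642]), 'joint_velocities': array([-0.01991908, -0.12187904, -0.00489204,  0.0495309 ,  0.04221321,
       -0.05059561,  0.09427647]), 'effort': array([-6.21760573e-04, -4.91283453e+01, -4.04180093e-01, -3.12522554e+01,
       -6.37133187e-02,  4.36752336e-02,  1.65656352e-04]), 'tool_pos': array([ 0.23953889, -0.60369356,  0.23546571]), 'tool_rot': array([-1.79891765e+02,  5.03710104e-03,  2.16481329e+01]), 'force': array([-1.11503252,  0.66729524, -0.26121181]), 'wrist_torque': array([-0.01207952, -0.0097078 , -0.06259595]), 'grip_width': 0.08711883936203124}
scene {'img': (420, 560, 3), 'range_z': (420, 560), 'vertical_fov': 55.35059854534027, 'cx': 268.2686563254637, 'cy': 215.92450490939635, 'world_to_cam': array([[ 0.07755864,  0.99694562,  0.00916962, -0.01346677],
       [-0.70553242,  0.04838478,  0.70702399,  0.31033774],
       [ 0.7044208 , -0.06130528,  0.70713011, -1.53663065],
       [ 0.        ,  0.        ,  0.        ,  1.        ]])}
top 
[... 189 characters left out ...]
68078, -0.06874163],
       [ 0.98388918,  0.01621004,  0.17804304, -0.50998669],
       [-0.17814204,  0.00487157,  0.98399272, -1.41722417],
       [ 0.        ,  0.        ,  0.        ,  1.        ]])}
wrist {'img': (420, 560, 3), 'range_z': (420, 560), 'vertical_fov': 67.1976913088295, 'cx': 283.4300287387226, 'cy': 209.08110510851267, 'world_to_cam': array([[ 3.69560567e-01, -9.29206357e-01, -7.29841472e-04,
        -6.49664579e-01],
       [ 8.89100389e-01,  3.53837817e-01, -2.90343413e-01,
         3.59551556e-02],
       [ 2.70047190e-01,  1.06650574e-01,  9.56922238e-01,
        -3.90897100e-01],
       [ 0.00000000e+00,  0.00000000e+00,  0.00000000e+00,
         1.00000000e+00]])}
```

View pics/scene0.png

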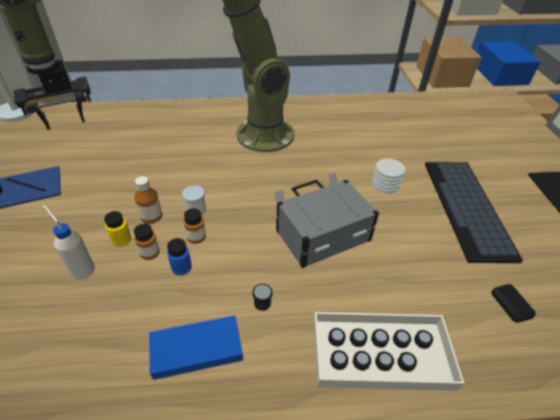

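View pics/top0.png

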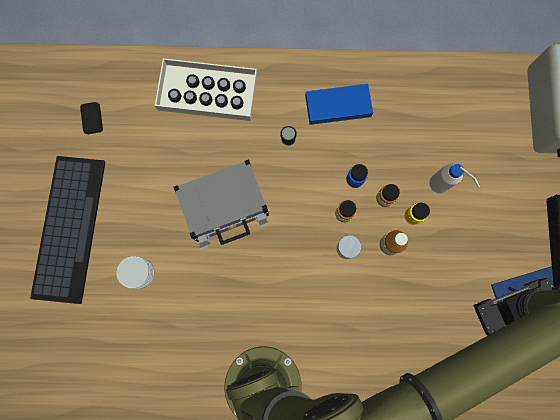

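View pics/wrist0.png

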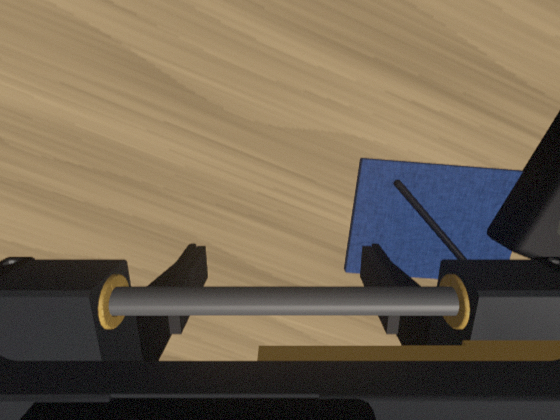

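The scene and top views show two amber jars with black caps, at top pixels (347,210) and (389,194). The lookalikes are a blue jar (357,175), a yellow jar (418,212), the etchant bottle with a white cap (396,242) and the mounts tub (348,246). The case is at (222,200) with its front facing the robot. Next I'll enlarge the cluster and measure.

```bash
python3 - <<'E'
from h import *
t=cam("top"); s=cam("scene")
save(t,"topcrop",(160,140,460,270),2.6); save(s,"scenecrop",(90,160,400,290),2.5)
Q=cloud(t); S=cloud(s)
# lid top plane
for name,C in (("top",Q),("scene",S)):
    x,y,z=C[...,0],C[...,1],C[...,2]
    m=(z>0.098)&(z<0.125)&(x>0.3)&(x<0.8)&(y>-0.15)&(y<0.4)
    n,l,st,ce=cv2.connectedComponentsWithStats(m.astype(np.uint8))
    for i in range(1,n):
        if st[i,4]>150:
            p=C[l==i]; r=cv2.minAreaRect((p[:,:2]*1000).astype(np.float32)); print(name,st[i,4],r,np.median(p[:,2]), cv2.boxPoints(r).round(1).tolist())
    # tall-ish things caps: components by height on bench
    m=(z>0.04)&(x>0.25)&(x<0.95)&(y<-0.02)&(y>-0.6)
    n,l,st,ce=cv2.connectedComponentsWithStats(m.astype(np.uint8))
    for i in range(1,n):
        if st[i,4]>60:
            p=C[l==i]; zt=np.percentile(p[:,2],95); q=p[p[:,2]>zt-0.012]; (cx,cy),rr=cv2.minEnclosingCircle((q[:,:2]*1000).astype(np.float32))
            print(name,ce[i].round(),st[i,4],"ztop",zt.round(4),"c",round(cx,1),round(cy,1),"r",round(rr,1), q[:,:2].mean(0).round(4))
E
```

```text
top 4509 ((507.40740966796875, 121.76118469238281), (205.99436950683594, 230.559814453125), 21.878761291503906) 0.11343278005465263 [[368.8999938964844, 190.39999389648438], [454.79998779296875, -23.600000381469727], [645.9000244140625, 53.20000076293945], [560.0, 267.1000061035156]]
top [288. 134.] 210 ztop 0.0581 c 746.9 -61.6 r 25.3 [ 0.746  -0.0619]
top [357. 174.] 329 ztop 0.0996 c 618.7 -272.6 r 24.3 [ 0.6182 -0.2716]
top [450. 177.] 665 ztop 0.1998 c 583.3 -558.4 r 36.8 [ 0.5826 -0.5578]
top [389. 194.] 338 ztop 0.1003 c 560.4 -364.1 r 24.7 [ 0.5594 -0.3634]
top [346. 210.] 318 ztop 0.1003 c 509.9 -237.0 r 24.2 [ 0.5094 -0.2368]
top [418. 212.] 353 ztop 0.1004 c 505.9 -450.4 r 24.5 [ 0.5057 -0.4501]
top [395. 242.] 488 ztop 0.147 c 415.9 -378.0 r 18.7 [ 0.4159 -0.3765]
top [349. 246.] 414 ztop 0.0814 c 400.8 -243.1 r 32.9 [ 0.4003 -0.2431]
top [531. 296.] 681 ztop 0.6037 c 257.6 -539.1 r 15.0 [ 0.2545 -0.5359]
scene 3855 ((508.3620910644531, 124.86599731445312), (206.38455200195312, 234.02786254882812), 21.71784210205078) 0.11400846019887512 [[369.20001220703125, 195.39999389648438], [455.79998779296875, -22.0], [647.5, 54.29999923706055], [560.9000244140625, 271.79998779296875]]
scene [37. 44.] 1819 ztop 0.5615 c 275.2 -573.1 r 30.8 [ 0.2767 -0.5784]
scene [ 69. 100.] 116 ztop 0.3161 c 263.3 -560.0 r 41.0 [ 0.2591 -0.5616]
scene [146. 197.] 722 ztop 0.1457 c 418.0 -374.2 r 20.9 [ 0.4206 -0.3745]
scene [194. 209.] 905 ztop 0.0975 c 509.0 -235.5 r 25.6 [ 0.5139 -0.235 ]
scene [ 70. 245.] 1253 ztop 0.1868 c 586.1 -554.9 r 35.7 [ 0.5952 -0.5464]
scene [116. 224.] 503 ztop 0.0976 c 507.4 -449.8 r 25.8 [ 0.5105 -0.4474]
scene [145. 237.] 527 ztop 0.0979 c 560.1 -363.5 r 26.3 [ 0.5639 -0.3612]
scene [178. 252.] 544 ztop 0.0978 c 619.4 -269.4 r 25.2 [ 0.6224 -0.2694]
scene [262. 292.] 326 ztop 0.0555 c 747.4 -59.5 r 25.6 [ 0.7499 -0.06  ]
```

```bash
python3 -c "
import cv2
print(cv2.imread('pics/topcrop.png').shape,cv2.imread('pics/scenecrop.png').shape)"
```

```text
(338, 780, 3) (325, 775, 3)
```

View pics/topcrop.png

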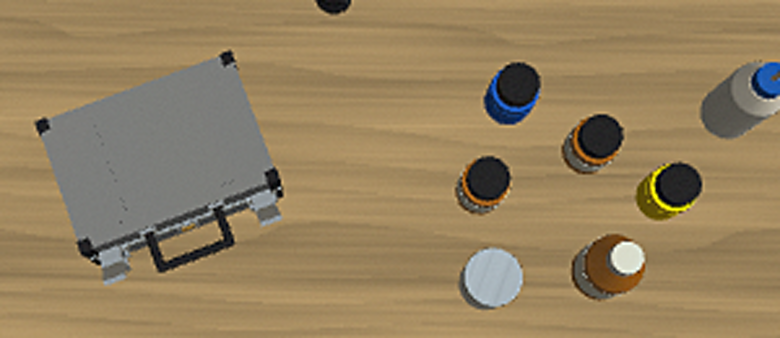

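View pics/scenecrop.png

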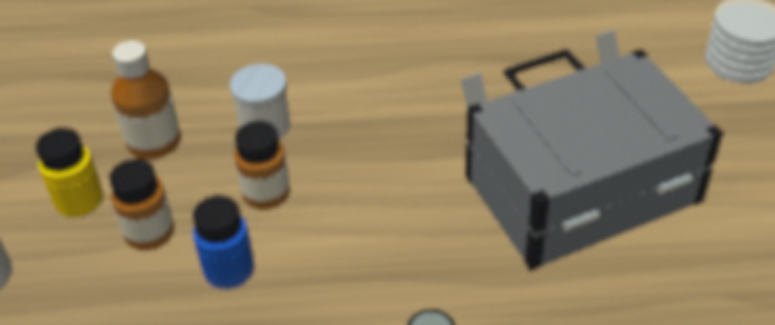

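The enlarged crops confirm two sample jars on the bench: A at about (0.510,-0.237) and B at about (0.560,-0.364). Both have amber glass and black caps; the other bottles there are blue, yellow, white-capped or the white tub. Now I'll refine the case pose.

```bash
cat >> h.py <<'E'
def tcp():
    from scipy.spatial.transform import Rotation as R
    o=env.get_obs(); return np.array(o["tool_pos"]),R.from_euler("xyz",o["tool_rot"],degrees=True).as_matrix(),o
def casefit(C,zr=(0.105,0.122),box=(0.3,0.8,-0.15,0.4),k=31):
    x,y,z=C[...,0],C[...,1],C[...,2]
    m=(z>zr[0])&(z<zr[1])&(x>box[0])&(x<box[1])&(y>box[2])&(y<box[3])
    p=C[m]; g=np.zeros((600,700),np.uint8)   # 1 mm grid, x 0.3.., y -0.2..
    for q in p: g[int(round((q[0]-.3)*1000)),int(round((q[1]+.2)*1000))]=255
    g=cv2.morphologyEx(g,cv2.MORPH_CLOSE,np.ones((9,9)))
    g=cv2.morphologyEx(g,cv2.MORPH_OPEN,cv2.getStructuringElement(cv2.MORPH_ELLIPSE,(k,k)))
    cs,_=cv2.findContours(g,cv2.RETR_EXTERNAL,cv2.CHAIN_APPROX_NONE)
    c=max(cs,key=cv2.contourArea); r=cv2.minAreaRect(c)
    (cy,cx),(w,h),a=r
    return (cx/1000+.3,cy/1000-.2),(w,h),a,np.median(p[:,2]),cv2.boxPoints(r)[:,::-1]+np.array([300,-200])
E
python3 - <<'E'
from h import *
p,R,o=tcp()
c=cam("wrist"); T=np.linalg.inv(c["world_to_cam"]); print("cam in tool",(R.T@(T[:3,3]-p)).round(4), (R.T@-T[:3,2]).round(3))
for n in ("top","scene"):
    print(n,casefit(cloud(cam(n))))
E
```

```text
cam in tool [ 7.960e-02  1.000e-04 -1.485e-01] [-0.29   0.001  0.957]
top ((0.5284737854003906, 0.12998965454101563), (156.4495849609375, 226.03286743164062), 68.49856567382812, np.float64(0.11350137760158008), array([[497.11608887,  -3.83309937],
       [414.26948547, 206.46981812],
       [559.83148193, 263.81240845],
       [642.67810059,  53.50949097]]))
scene ((0.5297586212158203, 0.1326034240722656), (155.24130249023438, 228.21957397460938), 68.19859313964844, np.float64(0.11412225343191362), array([[500.06896973,  -2.17242432],
       [415.31035614, 209.72412109],
       [559.44827271, 267.37927246],
       [644.20687866,  55.48272705]]))
```

```bash
cat >> h.py <<'E'
CO=np.array([0.529,0.1315]); CY=21.65
def c2w(x,y,z):
    a=np.radians(CY); return np.array([CO[0]+(x*np.cos(a)-y*np.sin(a))/1000,CO[1]+(x*np.sin(a)+y*np.cos(a))/1000,z/1000])
def w2c(p):
    a=np.radians(CY); d=np.array(p[:2])-CO; return np.array([d[0]*np.cos(a)+d[1]*np.sin(a),-d[0]*np.sin(a)+d[1]*np.cos(a),p[2]])*1000
def go(target,rpy=None):
    from scipy.spatial.transform import Rotation as R
    p,Rm,o=tcp(); d=Rm.T@(np.array(target)-p)*1000
    print("tcp",p.round(4),"rot",np.round(o["tool_rot"],2),"delta tool mm",d.round(1),"norm",np.linalg.norm(d).round(1))
    if rpy is not None:
        R2=R.from_euler("xyz",rpy,degrees=True).as_matrix(); print("rotvec tool",np.degrees(R.from_matrix(Rm.T@R2).as_rotvec()).round(2),"delta after turn",(R2.T@(np.array(target)-p)*1000).round(1))
E
python3 - <<'E'
from h import *
print(c2w(-109,-90,101),c2w(-109,90,101),c2w(-122,0,100.5))
go([0.44,-0.3,0.26]); go([0.461,0.008,0.26])
print(w2c([0.24,-0.604,0.2]))
E
```

```text
[0.46089364 0.00763506 0.101     ] [0.3944852  0.17493694 0.101     ] [0.4156065  0.08648983 0.1005    ]
tcp [ 0.2397 -0.6041  0.2364] rot [-179.99    0.     21.65] delta tool mm [ 298.3 -208.8  -23.6] norm 364.9
tcp [ 0.2397 -0.6041  0.2364] rot [-179.99    0.     21.65] delta tool mm [ 431.5 -487.3  -23.5] norm 651.3
[-539.96473864 -576.99162128  200.        ]
```

```bash
python3 -m pendant '[{"tx":33,"ty":-23,"tz":-3},{"tx":33,"ty":-23,"tz":-3},{"tx":33,"ty":-23,"tz":-3},{"tx":33,"ty":-23,"tz":-3},{"tx":33,"ty":-23,"tz":-3},{"tx":33,"ty":-23,"tz":-3},{"tx":33,"ty":-23,"tz":-2},{"tx":33,"ty":-23,"tz":-2},{"tx":33,"ty":-23,"tz":-2},{"tx":13,"ty":-28},{"tx":13,"ty":-28},{"tx":13,"ty":-28},{"tx":13,"ty":-28},{"tx":13,"ty":-28},{"tx":13,"ty":-28},{"tx":13,"ty":-28},{"tx":13,"ty":-28},{"tx":13,"ty":-28},{}]'
```

```text
invalid input at $[0]: expected keys rx, ry, rz, tx, ty, tz, jaw
```

```bash
python3 - <<'E'
from h import *
c=cam("wrist"); save(c,"w1"); t=cam("top"); save(t,"t1")
go(c2w(-109,-90,101),[180,0,CY]); print(env.get_obs()["qpos"].round(1))
E
```

```text
tcp [ 0.2398 -0.6042  0.2366] rot [179.99   0.    21.65] delta tool mm [ 431.2 -487.1  135.5] norm 664.5
rotvec tool [ 0.01  0.   -0.  ] delta after turn [ 431.3 -487.1  135.6]
[69.2 18.4 -4.  83.1  1.3 78.5 -3.3]
```

View pics/w1.png

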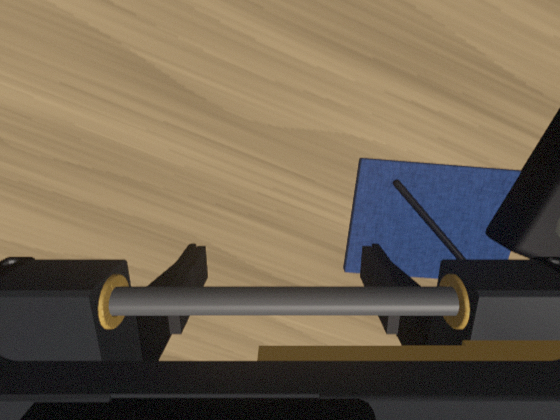

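View pics/t1.png

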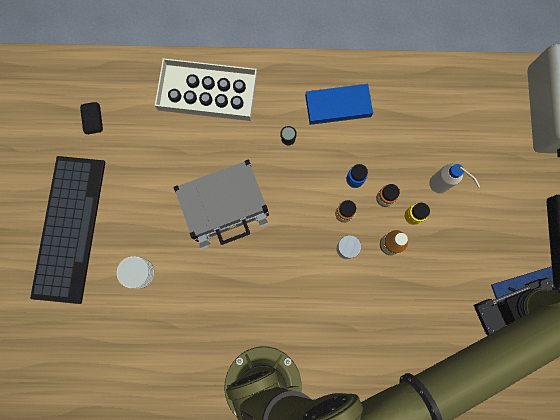

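The call was refused because every key has to be in each row. The arm hasn't moved.

```bash
python3 -m pendant '[{"rx":0,"ry":0,"rz":0,"tx":33,"ty":-23,"tz":-3,"jaw":60},{"rx":0,"ry":0,"rz":0,"tx":33,"ty":-23,"tz":-3,"jaw":60},{"rx":0,"ry":0,"rz":0,"tx":33,"ty":-23,"tz":-3,"jaw":60},{"rx":0,"ry":0,"rz":0,"tx":33,"ty":-23,"tz":-3,"jaw":60},{"rx":0,"ry":0,"rz":0,"tx":33,"ty":-23,"tz":-3,"jaw":60},{"rx":0,"ry":0,"rz":0,"tx":33,"ty":-23,"tz":-3,"jaw":60},{"rx":0,"ry":0,"rz":0,"tx":33,"ty":-23,"tz":-3,"jaw":60},{"rx":0,"ry":0,"rz":0,"tx":33,"ty":-23,"tz":-3,"jaw":60},{"rx":0,"ry":0,"rz":0,"tx":33,"ty":-23,"tz":-3,"jaw":60},{"rx":0,"ry":0,"rz":0,"tx":13,"ty":-28,"tz":0,"jaw":60},{"rx":0,"ry":0,"rz":0,"tx":13,"ty":-28,"tz":0,"jaw":60},{"rx":0,"ry":0,"rz":0,"tx":13,"ty":-28,"tz":0,"jaw":60},{"rx":0,"ry":0,"rz":0,"tx":13,"ty":-28,"tz":0,"jaw":60},{"rx":0,"ry":0,"rz":0,"tx":13,"ty":-28,"tz":0,"jaw":60},{"rx":0,"ry":0,"rz":0,"tx":13,"ty":-28,"tz":0,"jaw":60},{"rx":0,"ry":0,"rz":0,"tx":13,"ty":-28,"tz":0,"jaw":60},{"rx":0,"ry":0,"rz":0,"tx":13,"ty":-28,"tz":0,"jaw":60},{"rx":0,"ry":0,"rz":0,"tx":13,"ty":-28,"tz":0,"jaw":60},{"rx":0,"ry":0,"rz":0,"tx":0,"ty":0,"tz":0,"jaw":60}]'
python3 - <<'E'
from h import *
c=cam("wrist"); save(c,"w2"); t=cam("top"); save(t,"t2")
go(c2w(-109,-90,101),[180,0,CY]); print(env.get_obs()["qpos"].round(1))
E
```

```text
time_s: 2.08
tool_pos: [0.4555, -0.0176, 0.2642]
tool_rot: [-179.9, -0.1, 22.2]
force: [-0.3, 0.8, -0.2]
grip_width: 0.0602
tcp [ 0.4553 -0.0237  0.2639] rot [ 1.7993e+02 -1.0000e-02  2.1830e+01] delta tool mm [ 16.8 -27.2 162.8] norm 165.9
rotvec tool [ 0.07 -0.01  0.18] delta after turn [ 16.8 -27.1 162.9]
[ 35.8  -5.8 -33.4 105.8  -3.2  79.1 -65.1]
```

View pics/w2.png

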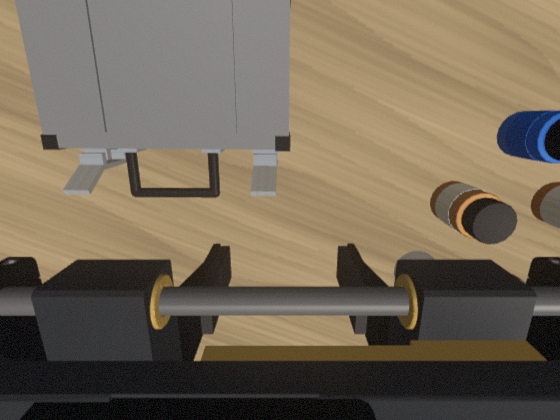

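View pics/t2.png

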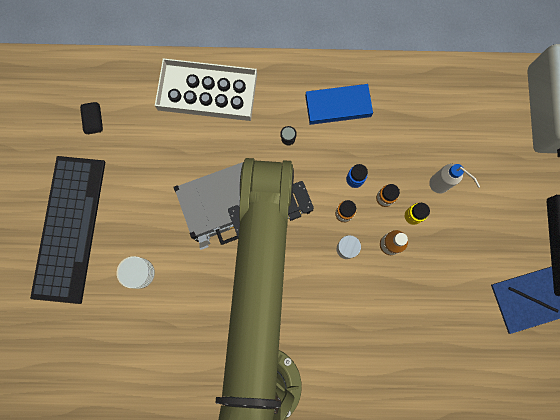

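The wrist view shows the right tab at about (264,178), the left tab at (85,178) and the handle bar at (175,192). I'll measure the tabs and the handle from here.

```bash
python3 - <<'E'
from h import *
c=cam("wrist"); Q=cloud(c)
for n,(u,v) in {"Rtop":(264,190),"Rmid":(264,178),"Rlow":(264,168),"Ltop":(76,190),"Lmid":(85,178),"Llow":(93,168),"bar":(175,192),"bar2":(150,192),"bar3":(200,192),"lidR":(270,100),"lidL":(60,100)}.items():
    print(n,Q[v,u].round(4),w2c(Q[v,u]).round(1))
print(casefit(Q))
m=(Q[...,2]>0.08)&(Q[...,2]<0.13)
P=np.full(Q.shape,np.nan); 
for q,n in (((245,160,285,195),"R"),((60,160,115,195),"L"),((125,183,222,200),"H")):
    x0,y0,x1,y1=q; p=Q[y0:y1,x0:x1].reshape(-1,3); p=p[p[:,2]>0.075]; k=np.array([w2c(a) for a in p]); k=k[k[:,0]<-90]
    print(n,len(k),"x",np.percentile(k[:,0],[2,50,98]).round(1),"y",np.percentile(k[:,1],[2,50,98]).round(1),"z",np.percentile(k[:,2],[2,50,98]).round(1))
E
```

```text
Rtop [ 0.4574 -0.0036  0.1181] [-116.4  -99.1  118.1]
Rmid [4.657e-01 4.000e-04 1.055e-01] [-107.3  -98.5  105.5]
Rlow [0.4728 0.0038 0.0935] [-99.4 -98.   93.5]
Ltop [0.3903 0.1633 0.1173] [-117.2   80.7  117.3]
Lmid [0.4    0.164  0.1051] [-107.9   77.8  105.1]
Llow [0.408  0.165  0.0925] [-100.1   75.8   92.5]
bar [0.419  0.0779 0.1044] [-122.    -9.2  104.4]
bar2 [0.4101 0.1008 0.1054] [-121.8   15.4  105.4]
bar3 [0.4285 0.0546 0.1051] [-121.7  -34.4  105.1]
lidR [0.5355 0.0207 0.1131] [ -34.8 -105.3  113.1]
lidL [0.4655 0.195  0.1131] [-35.6  82.4 113.1]
((0.5115569305419921, 0.1231490478515625), (125.42823028564453, 228.77818298339844), 68.10633087158203, np.float64(0.11290352272971832), array([[496.01992798,  -6.37518311],
       [410.71190643, 205.9029541 ],
       [527.09393311, 252.67327881],
       [612.40194702,  40.3951416 ]]))
R 829 x [-120.  -106.4  -92.5] y [-103.8  -92.2  -80.5] z [ 84.5 104.1 118. ]
L 972 x [-120.5 -106.5  -93.3] y [75.5 85.2 99.5] z [ 79.8 102.3 117.9]
H 941 x [-125.3 -119.8 -113.4] y [-46.   -3.6  38.7] z [100.6 104.9 106.8]
```

```bash
cat >> h.py <<'E'
CO=np.array([0.5295,0.1302])
E
python3 - <<'E'
from h import *
go(c2w(-108,-90,160),[180,0,CY]); go(c2w(-108,-90,101))
E
```

```text
tcp [ 0.4552 -0.0252  0.2637] rot [1.7993e+02 1.0000e-02 2.1680e+01] delta tool mm [ 18.4 -27.1 103.7] norm 108.7
rotvec tool [0.07 0.01 0.03] delta after turn [ 18.4 -27.  103.7]
tcp [ 0.4552 -0.0252  0.2637] rot [1.7993e+02 1.0000e-02 2.1680e+01] delta tool mm [ 18.4 -27.2 162.7] norm 166.0
```

```bash
python3 -m pendant '[{"rx":0,"ry":0,"rz":0,"tx":6,"ty":-9,"tz":34,"jaw":50},{"rx":0,"ry":0,"rz":0,"tx":6,"ty":-9,"tz":34,"jaw":50},{"rx":0,"ry":0,"rz":0,"tx":6,"ty":-9,"tz":34,"jaw":50},{"rx":0,"ry":0,"rz":0,"tx":0,"ty":0,"tz":0,"jaw":50},{"rx":0,"ry":0,"rz":0,"tx":0,"ty":0,"tz":0,"jaw":50},{"rx":0,"ry":0,"rz":0,"tx":0,"ty":0,"tz":0,"jaw":50}]'
python3 - <<'E'
from h import *
c=cam("wrist"); save(c,"w3"); s=cam("scene"); save(s,"s3",(200,80,440,280),3)
go(c2w(-108,-90,101),[180,0,CY]); print(env.get_obs()["qpos"].round(1))
E
```

```text
time_s: 2.73
tool_pos: [0.463, 0.0054, 0.163]
tool_rot: [179.9, -0.1, 21.5]
force: [-0.3, -0.2, -0.1]
grip_width: 0.0499
tcp [0.4636 0.0056 0.1637] rot [ 1.7988e+02 -1.7000e-01  2.1530e+01] delta tool mm [-1.  -1.6 62.7] norm 62.7
rotvec tool [ 0.12 -0.17 -0.12] delta after turn [-0.8 -1.5 62.7]
[ 3.34e+01 -3.00e-01 -3.69e+01  1.13e+02 -1.00e-01  6.70e+01 -7.20e+01]
```

View pics/w3.png

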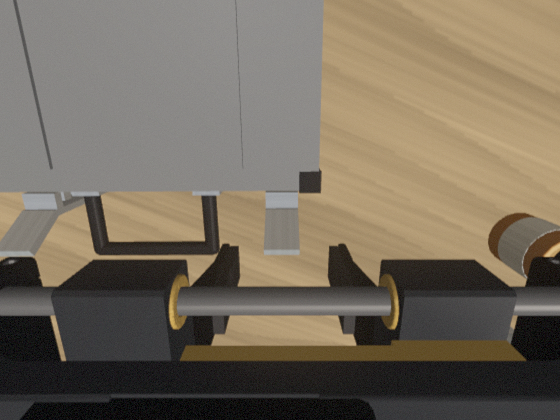

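View pics/s3.png

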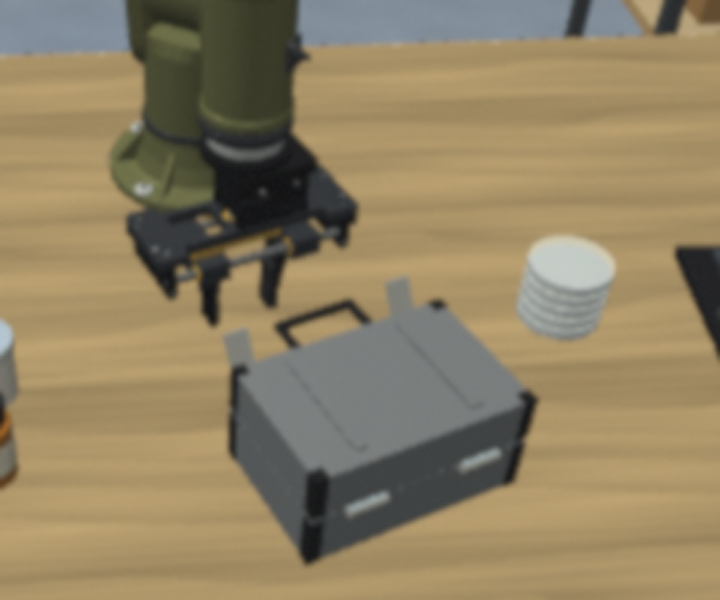

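The right tab spans columns 266–299, between the fingers at 235 and 338, so it's centred. I'll lower with the jaw at 40 and pinch.

```bash
python3 -m pendant '[{"rx":0,"ry":0,"rz":0,"tx":0,"ty":-1,"tz":10,"jaw":40},{"rx":0,"ry":0,"rz":0,"tx":-1,"ty":-1,"tz":16,"jaw":40},{"rx":0,"ry":0,"rz":0,"tx":0,"ty":0,"tz":18,"jaw":40},{"rx":0,"ry":0,"rz":0,"tx":0,"ty":0,"tz":18,"jaw":40},{"rx":0,"ry":0,"rz":0,"tx":0,"ty":0,"tz":0,"jaw":40},{"rx":0,"ry":0,"rz":0,"tx":0,"ty":0,"tz":0,"jaw":15},{"rx":0,"ry":0,"rz":0,"tx":0,"ty":0,"tz":0,"jaw":15},{"rx":0,"ry":0,"rz":0,"tx":0,"ty":0,"tz":0,"jaw":15},{"rx":0,"ry":0,"rz":0,"tx":0,"ty":0,"tz":0,"jaw":15},{"rx":0,"ry":0,"rz":0,"tx":0,"ty":0,"tz":0,"jaw":15}]' 10
python3 - <<'E'
from h import *
c=cam("wrist"); save(c,"w4")
go(c2w(-108,-90,101),[180,0,CY]); print(env.get_obs()["qpos"].round(1))
E
```

```text
time_s: 3.67
tool_pos: [0.462, 0.0069, 0.1009]
tool_rot: [179.8, -0.2, 21.6]
force: [1.6, -4.3, 1.9]
grip_width: 0.0239
tcp [0.4619 0.0069 0.1009] rot [ 1.7981e+02 -1.4000e-01  2.1590e+01] delta tool mm [ 0.3  0.3 -0.1] norm 0.5
rotvec tool [ 0.19 -0.14 -0.06] delta after turn [ 0.3  0.3 -0.1]
[ 32.5   4.2 -37.5 117.2   3.1  59.4 -75. ]
```

View pics/w4.png

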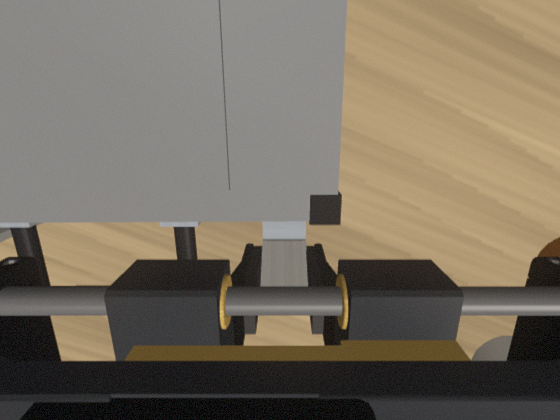

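The tab is pinched: the grip reads 23.9 mm, against its 24 mm width. I'll swing it along the arc.

```bash
python3 -m pendant '[{"rx":0,"ry":0,"rz":0,"tx":-4,"ty":0,"tz":1.4,"jaw":15},{"rx":0,"ry":0,"rz":0,"tx":-4,"ty":0,"tz":1.7,"jaw":15},{"rx":0,"ry":0,"rz":0,"tx":-4,"ty":0,"tz":2.1,"jaw":15},{"rx":0,"ry":0,"rz":0,"tx":-3.7,"ty":0,"tz":2.3,"jaw":15},{"rx":0,"ry":0,"rz":0,"tx":-3.6,"ty":0,"tz":2.4,"jaw":15},{"rx":0,"ry":0,"rz":0,"tx":-3.6,"ty":0,"tz":2.6,"jaw":15},{"rx":0,"ry":0,"rz":0,"tx":-3.2,"ty":0,"tz":2.9,"jaw":15},{"rx":0,"ry":0,"rz":0,"tx":-3.1,"ty":0,"tz":3,"jaw":15},{"rx":0,"ry":0,"rz":0,"tx":-3.1,"ty":0,"tz":3.1,"jaw":15},{"rx":0,"ry":0,"rz":0,"tx":-4.1,"ty":0,"tz":5.1,"jaw":15},{"rx":0,"ry":0,"rz":0,"tx":0,"ty":0,"tz":0,"jaw":15}]'
python3 - <<'E'
from h import *
c=cam("wrist"); save(c,"w5"); s=cam("scene"); save(s,"s5",(200,80,440,280),3)
p,R,o=tcp(); print(w2c(p),o["force"].round(1),o["qpos"].round(1),o["grip_width"])
E
```

```text
time_s: 4.63
tool_pos: [0.4286, -0.0064, 0.0736]
tool_rot: [179.8, -0.3, 21.6]
force: [5.3, -4.9, -1.5]
grip_width: 0.0238
[-144.00721195  -89.67968024   73.79732351] [ 4.7 -4.9 -3.4] [ 33.9   1.7 -36.8 122.9   1.4  55.5 -72. ] 0.023676452006111754
```

View pics/w5.png

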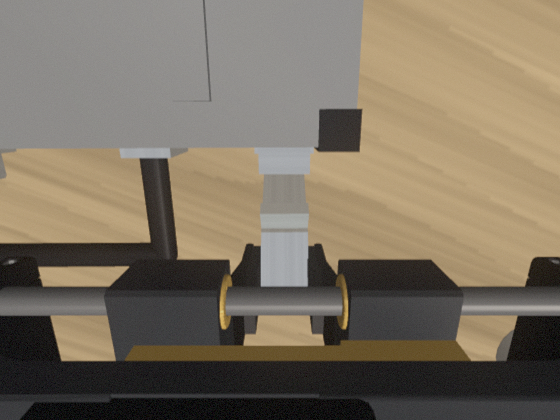

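View pics/s5.png

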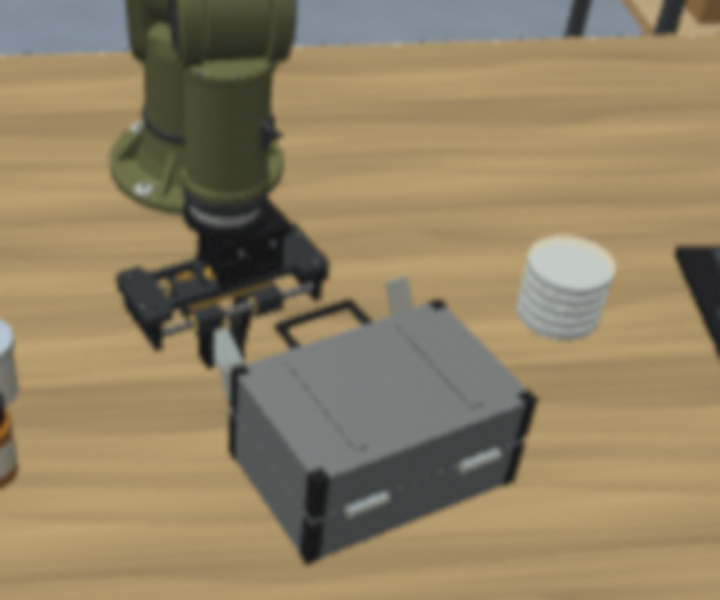

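The right lever is swung out to about 0.6 rad. I'll release it, rise and move over the left tab.

```bash
python3 -m pendant '[{"rx":0,"ry":0,"rz":0,"tx":0,"ty":0,"tz":0,"jaw":44},{"rx":0,"ry":0,"rz":0,"tx":0,"ty":0,"tz":0,"jaw":44},{"rx":0,"ry":0,"rz":0,"tx":0,"ty":0,"tz":0,"jaw":44},{"rx":0,"ry":0,"rz":0,"tx":0,"ty":0,"tz":-10,"jaw":44},{"rx":0,"ry":0,"rz":0,"tx":0,"ty":0,"tz":-25,"jaw":44},{"rx":0,"ry":0,"rz":0,"tx":6,"ty":0,"tz":-30,"jaw":44},{"rx":0,"ry":0,"rz":0,"tx":10,"ty":0,"tz":-20,"jaw":44},{"rx":0,"ry":-4,"rz":0,"tx":10,"ty":-25,"tz":0,"jaw":44},{"rx":0,"ry":-4,"rz":0,"tx":5,"ty":-30,"tz":0,"jaw":44},{"rx":0,"ry":-4,"rz":0,"tx":3,"ty":-30,"tz":0,"jaw":44},{"rx":0,"ry":-3,"rz":0,"tx":2,"ty":-30,"tz":0,"jaw":44},{"rx":0,"ry":0,"rz":0,"tx":0,"ty":-30,"tz":0,"jaw":44},{"rx":0,"ry":0,"rz":0,"tx":0,"ty":-25,"tz":0,"jaw":44},{"rx":0,"ry":0,"rz":0,"tx":0,"ty":-10,"tz":0,"jaw":44},{"rx":0,"ry":0,"rz":0,"tx":0,"ty":0,"tz":0,"jaw":44},{"rx":0,"ry":0,"rz":0,"tx":0,"ty":0,"tz":0,"jaw":44}]'
python3 - <<'E'
from h import *
c=cam("wrist"); save(c,"w6"); s=cam("scene"); save(s,"s6",(200,80,440,280),3)
p,R,o=tcp(); print(w2c(p),o["force"].round(1),o["qpos"].round(1),o["grip_width"]); go(c2w(-108,90,160),[180,0,CY])
E
```

```text
time_s: 6.07
tool_pos: [0.3937, 0.1747, 0.1571]
tool_rot: [179.9, 15.0, 21.7]
force: [0.3, -0.6, -1.2]
grip_width: 0.0441
[-109.67936254   90.20179949  156.85377225] [-0.5  0.6 -0.1] [  17.8   11.4  -48.2  106.4    6.2   80.9 -101.3] 0.044046489941427555
tcp [0.3943 0.1736 0.1569] rot [179.91  15.    21.47] delta tool mm [ 0.8  0.2 -3.5] norm 3.6
rotvec tool [ 0.07 15.   -0.17] delta after turn [ 1.7  0.2 -3.1]
```

View pics/w6.png

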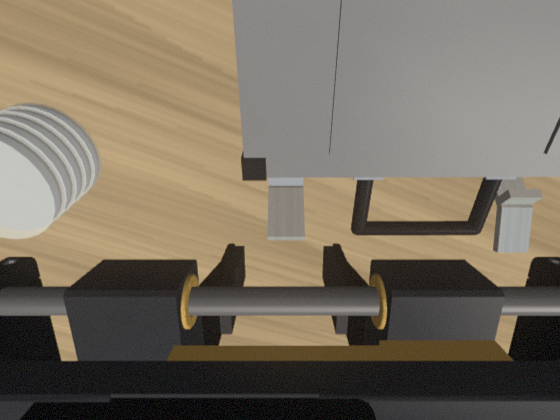

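View pics/s6.png

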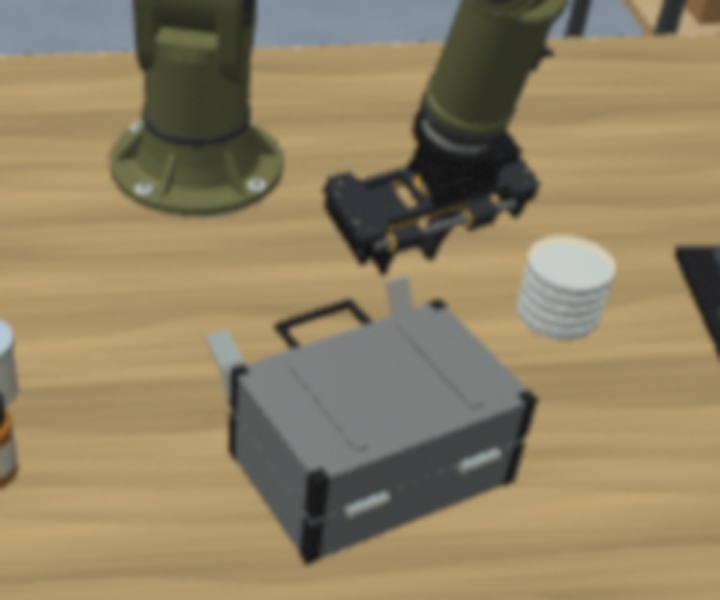

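The left tab spans columns 268–305, centred between the fingers at 240 and 335. The right lever has stayed out, at (516,225). I'll lower and pinch.

```bash
python3 -m pendant '[{"rx":0,"ry":0,"rz":0,"tx":4,"ty":0,"tz":14,"jaw":40},{"rx":0,"ry":0,"rz":0,"tx":4,"ty":0,"tz":14,"jaw":40},{"rx":0,"ry":0,"rz":0,"tx":4,"ty":0,"tz":14,"jaw":40},{"rx":0,"ry":0,"rz":0,"tx":4,"ty":0,"tz":13,"jaw":40},{"rx":0,"ry":0,"rz":0,"tx":0,"ty":0,"tz":0,"jaw":40},{"rx":0,"ry":0,"rz":0,"tx":0,"ty":0,"tz":0,"jaw":15},{"rx":0,"ry":0,"rz":0,"tx":0,"ty":0,"tz":0,"jaw":15},{"rx":0,"ry":0,"rz":0,"tx":0,"ty":0,"tz":0,"jaw":15},{"rx":0,"ry":0,"rz":0,"tx":0,"ty":0,"tz":0,"jaw":15},{"rx":0,"ry":0,"rz":0,"tx":0,"ty":0,"tz":0,"jaw":15}]' 10
python3 - <<'E'
from h import *
p,R,o=tcp(); print(w2c(p),o["force"].round(1),o["qpos"].round(1),o["grip_width"])
E
```

```text
time_s: 7.0
tool_pos: [0.3959, 0.1744, 0.1003]
tool_rot: [179.8, 14.9, 21.6]
force: [2.4, -5.2, 3.0]
grip_width: 0.0238
[-107.8357596    90.37205198  100.3442149 ] [ 2.4 -5.2  3. ] [  16.    16.   -47.4  109.4    9.6   74.8 -104. ] 0.023847070053545374
```

```bash
python3 -m pendant '[{"rx":0,"ry":0,"rz":0,"tx":-3.6,"ty":0,"tz":2.4,"jaw":15},{"rx":0,"ry":0,"rz":0,"tx":-3.4,"ty":0,"tz":2.7,"jaw":15},{"rx":0,"ry":0,"rz":0,"tx":-3.2,"ty":0,"tz":3,"jaw":15},{"rx":0,"ry":0,"rz":0,"tx":-3,"ty":0,"tz":3.2,"jaw":15},{"rx":0,"ry":0,"rz":0,"tx":-2.9,"ty":0,"tz":3.3,"jaw":15},{"rx":0,"ry":0,"rz":0,"tx":-2.7,"ty":0,"tz":3.4,"jaw":15},{"rx":0,"ry":0,"rz":0,"tx":-2.4,"ty":0,"tz":3.6,"jaw":15},{"rx":0,"ry":0,"rz":0,"tx":-2.3,"ty":0,"tz":3.7,"jaw":15},{"rx":0,"ry":0,"rz":0,"tx":-2.1,"ty":0,"tz":3.8,"jaw":15},{"rx":0,"ry":0,"rz":0,"tx":-2.6,"ty":0,"tz":6,"jaw":15},{"rx":0,"ry":0,"rz":0,"tx":0,"ty":0,"tz":0,"jaw":15}]'
python3 - <<'E'
from h import *
c=cam("wrist"); save(c,"w7"); s=cam("scene"); save(s,"s7",(200,80,440,280),3)
p,R,o=tcp(); print(w2c(p),o["force"].round(1),o["qpos"].round(1),o["grip_width"])
E
```

```text
time_s: 7.92
tool_pos: [0.3626, 0.1611, 0.0727]
tool_rot: [179.8, 14.8, 21.6]
force: [4.9, -4.7, -3.2]
grip_width: 0.0238
[-143.50312167   90.2980151    72.94223388] [ 4.4 -5.1 -2.4] [  17.5   13.4  -47.9  115.5    8.2   70.4 -103.1] 0.023729936338266762
```

View pics/w7.png

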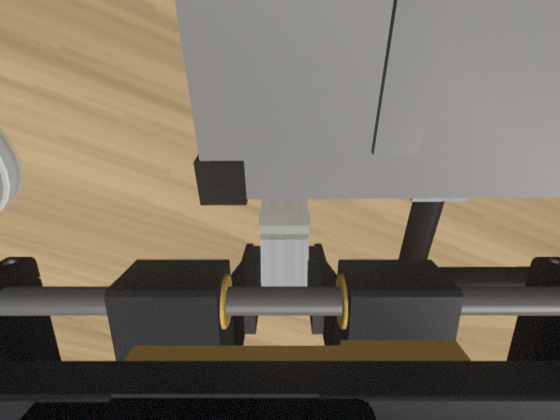

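View pics/s7.png

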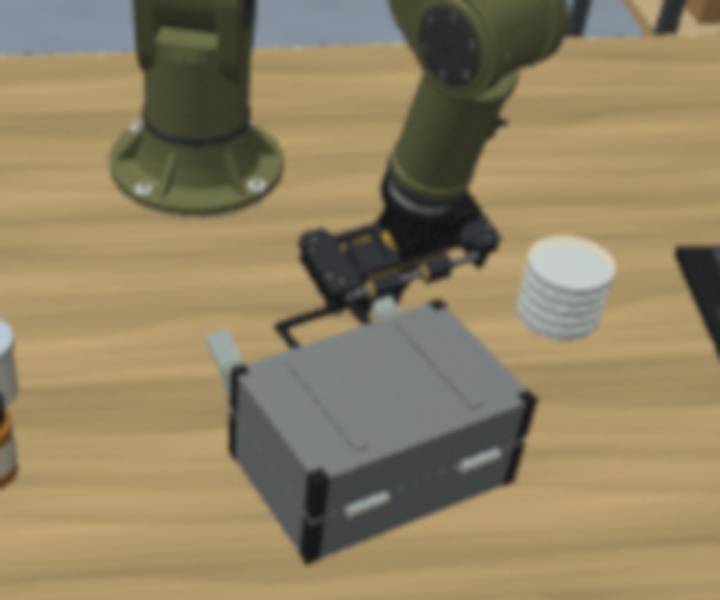

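Both levers are out. I'll release, rise and turn the jaw across the handle bar.

```bash
python3 -m pendant '[{"rx":0,"ry":0,"rz":0,"tx":0,"ty":0,"tz":0,"jaw":44},{"rx":0,"ry":0,"rz":0,"tx":0,"ty":0,"tz":0,"jaw":44},{"rx":0,"ry":0,"rz":0,"tx":0,"ty":0,"tz":0,"jaw":44},{"rx":0,"ry":0,"rz":0,"tx":-3,"ty":0,"tz":-10,"jaw":44},{"rx":0,"ry":0,"rz":0,"tx":-5,"ty":0,"tz":-20,"jaw":44},{"rx":0,"ry":0,"rz":0,"tx":-8,"ty":0,"tz":-30,"jaw":44},{"rx":0,"ry":0,"rz":0,"tx":-8,"ty":0,"tz":-30,"jaw":44},{"rx":0,"ry":0,"rz":0,"tx":-5,"ty":20,"tz":-20,"jaw":44},{"rx":0,"ry":0,"rz":0,"tx":10,"ty":35,"tz":0,"jaw":44},{"rx":0,"ry":0,"rz":0,"tx":10,"ty":35,"tz":0,"jaw":44},{"rx":0,"ry":0,"rz":0,"tx":0,"ty":0,"tz":0,"jaw":44}]'
python3 - <<'E'
from h import *
from scipy.spatial.transform import Rotation as R
p,Rm,o=tcp(); print(w2c(p),o["force"].round(1),o["qpos"].round(1),o["grip_width"])
for tilt in (0,8):
    a=np.radians(CY); ey=np.array([-np.sin(a),np.cos(a),0])
    Rt=R.from_rotvec(ey*np.radians(tilt))*R.from_euler("xyz",[180,0,CY+90],degrees=True)
    print(tilt,Rt.as_euler("xyz",degrees=True).round(2)); go(c2w(-122,0,175),Rt.as_euler("xyz",degrees=True))
E
```

```text
time_s: 8.93
tool_pos: [0.4159, 0.0802, 0.1821]
tool_rot: [179.8, 14.9, 21.1]
force: [0.3, -0.4, -0.1]
grip_width: 0.0441
[-124.08441021   -4.56448697  182.09621104] [ 0.3 -0.4 -0.1] [ 25.7   7.6 -44.1 106.    6.1  83.5 -89.2] 0.04412706155266078
0 [180.     0.   111.65]
tcp [0.4159 0.0802 0.1821] rot [179.8   14.91  21.1 ] delta tool mm [ 3.8 -4.6  6.3] norm 8.7
rotvec tool [-11.62  11.82 -89.96] delta after turn [4.6 2.1 7.1]
8 [-172.      0.    111.65]
tcp [0.4159 0.0802 0.1821] rot [179.8   14.91  21.1 ] delta tool mm [ 3.8 -4.6  6.3] norm 8.7
rotvec tool [ -5.36   5.5  -90.41] delta after turn [4.6 3.1 6.7]
```

```bash
python3 -m pendant '[{"rx":-0.4,"ry":0.4,"rz":-6.5,"tx":0,"ty":0,"tz":0,"jaw":44},{"rx":-0.4,"ry":0.4,"rz":-6.5,"tx":0,"ty":0,"tz":0,"jaw":44},{"rx":-0.4,"ry":0.4,"rz":-6.5,"tx":0,"ty":0,"tz":0,"jaw":44},{"rx":-0.4,"ry":0.4,"rz":-6.5,"tx":0,"ty":0,"tz":0,"jaw":44},{"rx":-0.4,"ry":0.4,"rz":-6.5,"tx":0,"ty":0,"tz":0,"jaw":44},{"rx":-0.4,"ry":0.4,"rz":-6.5,"tx":0,"ty":0,"tz":0,"jaw":44},{"rx":-0.4,"ry":0.4,"rz":-6.5,"tx":0,"ty":0,"tz":0,"jaw":44},{"rx":-0.4,"ry":0.4,"rz":-6.5,"tx":0,"ty":0,"tz":0,"jaw":44},{"rx":-0.4,"ry":0.4,"rz":-6.5,"tx":0,"ty":0,"tz":0,"jaw":44},{"rx":-0.4,"ry":0.4,"rz":-6.5,"tx":0,"ty":0,"tz":0,"jaw":44},{"rx":-0.4,"ry":0.4,"rz":-6.5,"tx":0,"ty":0,"tz":0,"jaw":44},{"rx":-0.4,"ry":0.4,"rz":-6.5,"tx":0,"ty":0,"tz":0,"jaw":44},{"rx":-0.4,"ry":0.4,"rz":-6.5,"tx":0,"ty":0,"tz":0,"jaw":44},{"rx":-0.4,"ry":0.4,"rz":-6,"tx":0,"ty":0,"tz":0,"jaw":44},{"rx":0,"ry":0,"rz":0,"tx":0,"ty":0,"tz":0,"jaw":44},{"rx":0,"ry":0,"rz":0,"tx":0,"ty":0,"tz":0,"jaw":44}]'
python3 - <<'E'
from h import *
c=cam("wrist"); save(c,"w8")
p,Rm,o=tcp(); print(w2c(p),o["force"].round(1),o["qpos"].round(1),o["grip_width"])
go(c2w(-122,0,96),[-172,0,CY+90])
E
```

```text
time_s: 10.27
tool_pos: [0.4122, 0.0866, 0.1819]
tool_rot: [-172.1, -0.1, 112.1]
force: [-0.7, 0.6, 0.7]
grip_width: 0.0442
[-125.02843762    2.74703845  181.78005946] [ 0.4 -0.2 -0.2] [ 32.2   0.3 -47.8 110.9   1.   76.8   6.2] 0.04433842974545798
tcp [0.4123 0.0866 0.1818] rot [-1.7211e+02 -1.2000e-01  1.1211e+02] delta tool mm [-3.  14.7 84.6] norm 85.9
rotvec tool [ 0.11 -0.06  0.47] delta after turn [-2.7 14.9 84.5]
```

View pics/w8.png

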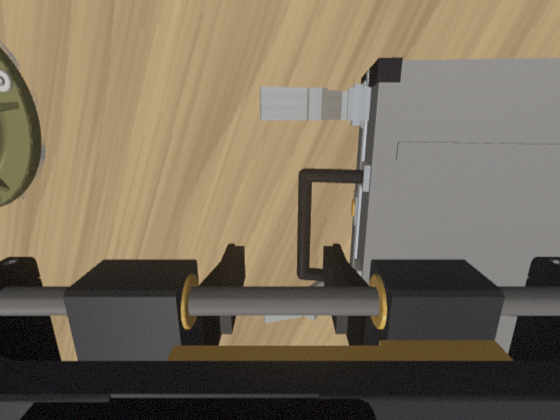

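The handle bar is at column 305, rows 170–275, running along the image vertical, and the jaw is across it. I'll descend and grip.

```bash
python3 -m pendant '[{"rx":0,"ry":0,"rz":0,"tx":-1,"ty":3,"tz":17,"jaw":34},{"rx":0,"ry":0,"rz":0,"tx":-1,"ty":3,"tz":17,"jaw":34},{"rx":0,"ry":0,"rz":0,"tx":-1,"ty":3,"tz":17,"jaw":34},{"rx":0,"ry":0,"rz":0,"tx":0,"ty":3,"tz":17,"jaw":34},{"rx":0,"ry":0,"rz":0,"tx":0,"ty":3,"tz":16,"jaw":34},{"rx":0,"ry":0,"rz":0,"tx":0,"ty":0,"tz":0,"jaw":34},{"rx":0,"ry":0,"rz":0,"tx":0,"ty":0,"tz":0,"jaw":34},{"rx":0,"ry":0,"rz":0,"tx":0,"ty":0,"tz":0,"jaw":34}]'
python3 - <<'E'
from h import *
c=cam("wrist"); save(c,"w9"); s=cam("scene"); save(s,"s9",(200,80,440,280),3)
p,Rm,o=tcp(); print(w2c(p),o["force"].round(1),o["qpos"].round(1),o["grip_width"])
E
```

```text
time_s: 10.98
tool_pos: [0.4171, 0.0853, 0.097]
tool_rot: [-172.2, -0.1, 112.2]
force: [-0.4, -0.4, 0.5]
grip_width: 0.0341
[-120.832258     -0.49842065   97.26077327] [-0.4 -0.3  0.6] [ 30.2   7.9 -48.1 115.7   6.9  66.9   1. ] 0.03378235924268441
```

View pics/w9.png

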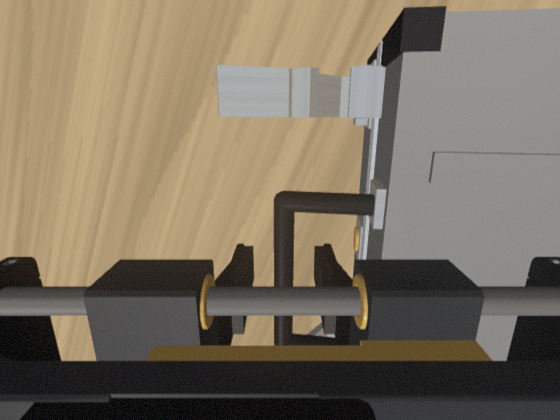

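View pics/s9.png

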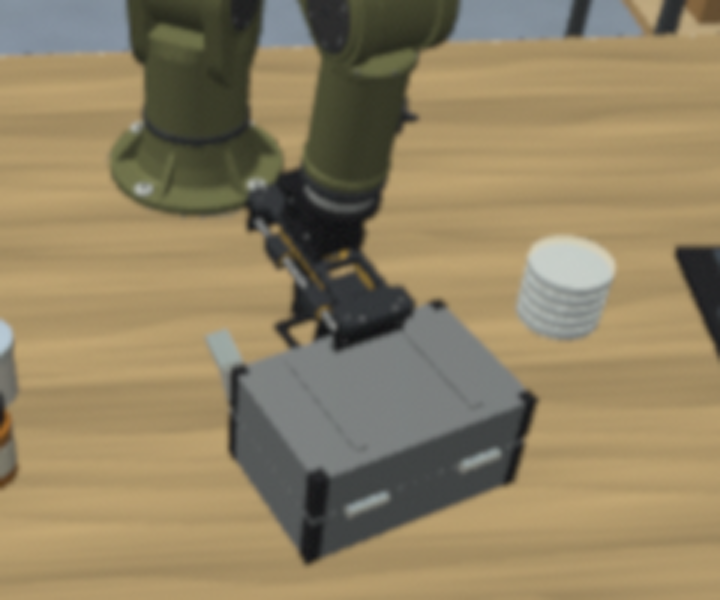

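The bar at column 284 is centred between the fingers at 243 and 325. I'll grip it and start lifting along the arc.

```bash
python3 -m pendant '[{"rx":0,"ry":0,"rz":0,"tx":0,"ty":0,"tz":0,"jaw":4},{"rx":0,"ry":0,"rz":0,"tx":0,"ty":0,"tz":0,"jaw":4},{"rx":0,"ry":0,"rz":0,"tx":0,"ty":0,"tz":0,"jaw":4},{"rx":0,"ry":0,"rz":0,"tx":0,"ty":0,"tz":0,"jaw":4},{"rx":0,"ry":0,"rz":0,"tx":0,"ty":0,"tz":0,"jaw":4},{"rx":0,"ry":0,"rz":0,"tx":0,"ty":1,"tz":-9,"jaw":4},{"rx":0,"ry":0,"rz":0,"tx":0,"ty":1,"tz":-9,"jaw":4},{"rx":0,"ry":0,"rz":0,"tx":0,"ty":1.5,"tz":-9,"jaw":4},{"rx":0,"ry":0,"rz":0,"tx":0,"ty":1.5,"tz":-9,"jaw":4},{"rx":0,"ry":0,"rz":0,"tx":0,"ty":2.5,"tz":-8.5,"jaw":4},{"rx":0,"ry":0,"rz":0,"tx":0,"ty":2.5,"tz":-8.5,"jaw":4},{"rx":0,"ry":0,"rz":0,"tx":0,"ty":0,"tz":0,"jaw":4}]' 20
python3 - <<'E'
from h import *
s=cam("scene"); save(s,"s10",(200,60,440,260),3)
p,Rm,o=tcp(); print(w2c(p),o["force"].round(1),o["qpos"].round(1),o["grip_width"])
E
```

```text
time_s: 12.08
tool_pos: [0.4339, 0.0917, 0.1492]
tool_rot: [-172.2, -0.1, 112.3]
force: [2.4, 0.4, -2.0]
grip_width: 0.009
[-103.483708     -0.49259791  148.53674083] [ 3.1 -0.4 -2.4] [ 30.4   6.3 -48.4 110.5   5.4  73.2   2.3] 0.009179304675738742
```

View pics/s10.png

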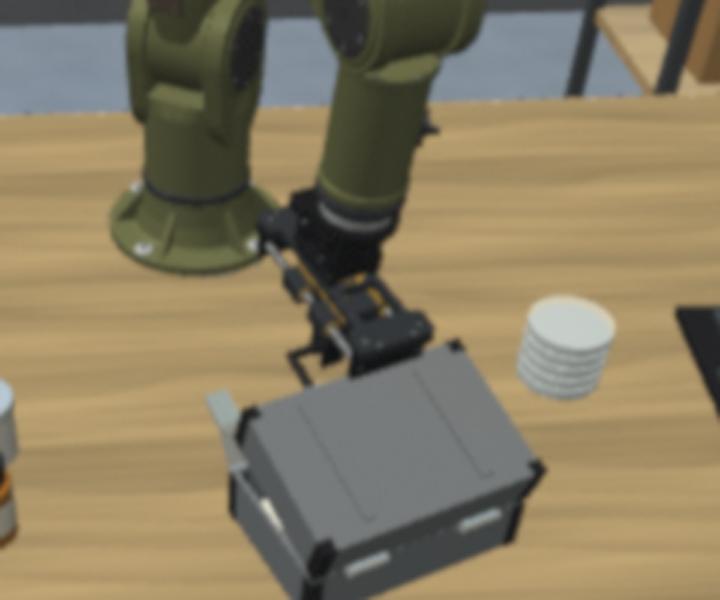

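The lid is rising with the handle. Carrying on along the arc.

```bash
python3 -m pendant '[{"rx":0,"ry":0,"rz":0,"tx":0,"ty":6,"tz":-16.5,"jaw":4},{"rx":0,"ry":0,"rz":0,"tx":0,"ty":8,"tz":-16,"jaw":4},{"rx":0,"ry":0,"rz":0,"tx":0,"ty":9,"tz":-15,"jaw":4},{"rx":0,"ry":0,"rz":0,"tx":0,"ty":10.5,"tz":-14.5,"jaw":4},{"rx":0,"ry":0,"rz":0,"tx":0,"ty":11.5,"tz":-13.5,"jaw":4},{"rx":0,"ry":0,"rz":0,"tx":0,"ty":12.5,"tz":-12.5,"jaw":4},{"rx":0,"ry":0,"rz":0,"tx":0,"ty":13.5,"tz":-11,"jaw":4},{"rx":0,"ry":0,"rz":0,"tx":0,"ty":14.5,"tz":-10,"jaw":4},{"rx":0,"ry":0,"rz":0,"tx":0,"ty":15.5,"tz":-8.5,"jaw":4},{"rx":0,"ry":0,"rz":0,"tx":0,"ty":16,"tz":-7,"jaw":4},{"rx":0,"ry":0,"rz":0,"tx":0,"ty":16.5,"tz":-6,"jaw":4},{"rx":0,"ry":0,"rz":0,"tx":0,"ty":17,"tz":-4.5,"jaw":4},{"rx":0,"ry":0,"rz":0,"tx":0,"ty":0,"tz":0,"jaw":4}]'
python3 - <<'E'
from h import *
s=cam("scene"); save(s,"s11",(200,40,440,240),3)
p,Rm,o=tcp(); print(w2c(p),o["force"].round(1),o["qpos"].round(1),o["grip_width"])
g=p-Rm[:,2]*0.005; k=w2c(g); print("grasp",k,"r",np.hypot(k[0]-77,k[2]-60.5),"phi",np.degrees(np.arctan2(k[2]-60.5,-(k[0]-77)))-11.4)
E
```

```text
time_s: 13.22
tool_pos: [0.5895, 0.1541, 0.2611]
tool_rot: [-172.1, -0.1, 112.2]
force: [1.9, -1.7, 5.9]
grip_width: 0.0092
[6.41362450e+01 5.78710952e-02 2.61098181e+02] [ 3.4 -1.7  4.1] [ 16.6  25.2 -47.1  78.9  17.2  91.4  -7.5] 0.008799906981699948
grasp [6.48216875e+01 5.63655260e-02 2.66050975e+02] r 205.91142407613359 phi 75.20935110544092
```

View pics/s11.png

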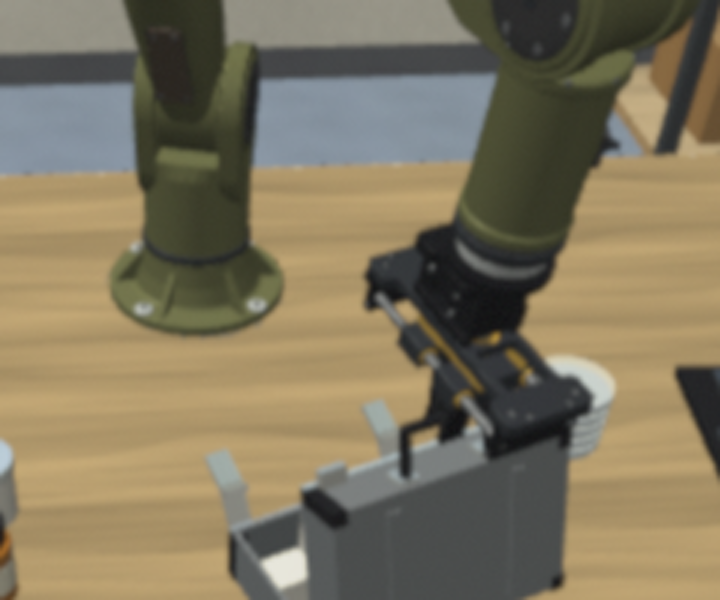

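```bash
python3 -m pendant '[{"rx":0,"ry":0,"rz":0,"tx":0,"ty":17,"tz":-2,"jaw":4},{"rx":0,"ry":0,"rz":0,"tx":0,"ty":17,"tz":-0.5,"jaw":4},{"rx":0,"ry":0,"rz":0,"tx":0,"ty":17,"tz":1,"jaw":4},{"rx":0,"ry":0,"rz":0,"tx":0,"ty":14,"tz":2,"jaw":4},{"rx":0,"ry":0,"rz":0,"tx":0,"ty":14,"tz":2,"jaw":4},{"rx":0,"ry":0,"rz":0,"tx":0,"ty":0,"tz":0,"jaw":4},{"rx":0,"ry":0,"rz":0,"tx":0,"ty":0,"tz":0,"jaw":4}]'
python3 - <<'E'
from h import *
s=cam("scene"); save(s,"s12",(200,40,440,240),3)
p,Rm,o=tcp(); print(w2c(p),o["force"].round(1),o["qpos"].round(1),o["grip_width"])
g=p-Rm[:,2]*0.005; k=w2c(g); print("grasp",k,"r",np.hypot(k[0]-77,k[2]-60.5),"phi",np.degrees(np.arctan2(k[2]-60.5,-(k[0]-77)))-11.4)
E
```

```text
time_s: 13.85
tool_pos: [0.6622, 0.1833, 0.2487]
tool_rot: [-172.4, -0.0, 112.2]
force: [5.0, -1.1, 5.1]
grip_width: 0.0088
[142.69574474   0.38638387 248.76819984] [ 4.6 -1.   6.2] [  8.9  35.1 -44.6  66.8  22.6  94.4  -9.2] 0.009295996317998068
grasp [143.36058377   0.38970021 253.72380051] r 204.30164992723644 phi 97.55446901066293
```

View pics/s12.png

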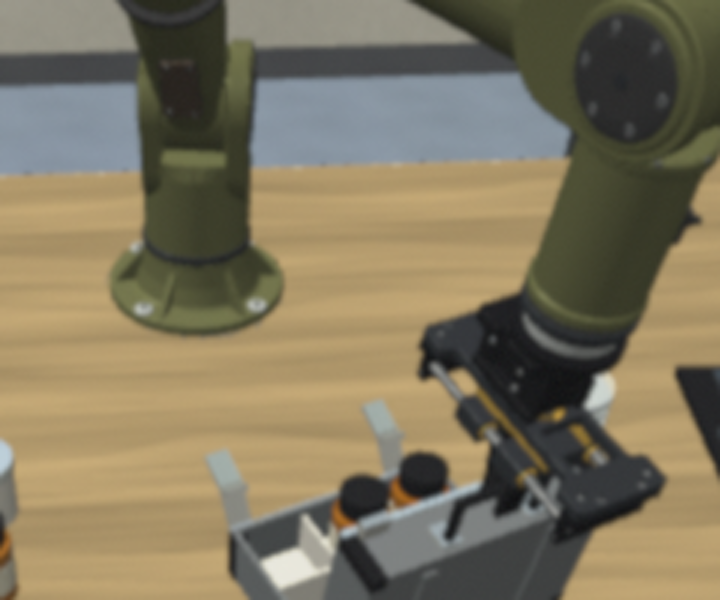

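The lid is open to about 97.5° (1.70 rad), and caps of jars already in the case are visible. I'll release, rise and clear the view.

```bash
python3 -m pendant '[{"rx":0,"ry":0,"rz":0,"tx":0,"ty":0,"tz":0,"jaw":36},{"rx":0,"ry":0,"rz":0,"tx":0,"ty":0,"tz":0,"jaw":36},{"rx":0,"ry":0,"rz":0,"tx":0,"ty":0,"tz":0,"jaw":36},{"rx":0,"ry":0,"rz":0,"tx":0,"ty":0,"tz":-10,"jaw":36},{"rx":0,"ry":0,"rz":0,"tx":0,"ty":0,"tz":-25,"jaw":36},{"rx":0,"ry":0,"rz":0,"tx":0,"ty":0,"tz":-30,"jaw":36},{"rx":0,"ry":0,"rz":0,"tx":0,"ty":0,"tz":-30,"jaw":36},{"rx":0,"ry":0,"rz":0,"tx":-20,"ty":-20,"tz":-5,"jaw":60},{"rx":0,"ry":0,"rz":0,"tx":-30,"ty":-20,"tz":0,"jaw":60},{"rx":0,"ry":0,"rz":0,"tx":-35,"ty":-20,"tz":0,"jaw":60},{"rx":-1,"ry":0,"rz":6,"tx":-35,"ty":-15,"tz":0,"jaw":60},{"rx":-1,"ry":0,"rz":6.5,"tx":-35,"ty":-15,"tz":0,"jaw":60},{"rx":-1,"ry":0,"rz":6.5,"tx":-30,"ty":-10,"tz":0,"jaw":60},{"rx":0,"ry":0,"rz":6.5,"tx":-30,"ty":0,"tz":0,"jaw":60},{"rx":0,"ry":0,"rz":6.5,"tx":-30,"ty":0,"tz":0,"jaw":60},{"rx":0,"ry":0,"rz":6.5,"tx":-20,"ty":10,"tz":0,"jaw":60},{"rx":0,"ry":0,"rz":6.5,"tx":0,"ty":20,"tz":0,"jaw":60},{"rx":0,"ry":0,"rz":0,"tx":0,"ty":0,"tz":0,"jaw":60}]'
python3 - <<'E'
from h import *
t=cam("top"); save(t,"t13"); save(t,"t13c",(160,120,460,270),2.6)
p,Rm,o=tcp(); print(p,o["tool_rot"],w2c(p),o["force"].round(1),o["qpos"].round(1),o["grip_width"])
E
```

```text
time_s: 15.4
tool_pos: [0.667, -0.1095, 0.36]
tool_rot: [-176.7, 3.8, 66.9]
force: [-0.4, 0.9, -1.4]
grip_width: 0.0602
[ 0.66612255 -0.10704308  0.36021197] [-176.59259523    3.73045203   67.34744002] [  39.45702813 -270.91168414  360.21196685] [-0.9  1.1 -1.3] [ 27.1  27.3 -34.9  61.2  17.2 100.4 -25.7] 0.06028719712351786
```

View pics/t13c.png

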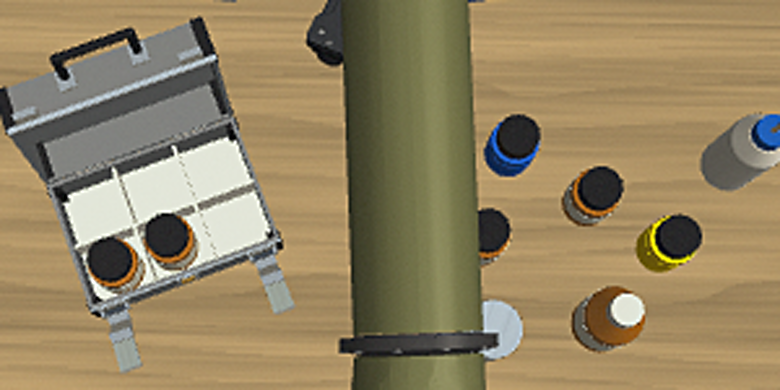

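The top view shows jars in the front-left cell (crop 113,262) and the front-middle cell (168,240). The front-right cell and all three rear cells are free. Jar A will go in front-right and jar B in rear-right.

```bash
python3 - <<'E'
from h import *
go([0.49,-0.24,0.24],[180,0,CY])
E
```

```text
tcp [ 0.6661 -0.107   0.3602] rot [-176.59    3.73   67.35] delta tool mm [-182.3 -103.3  138.7] norm 251.3
rotvec tool [-1.74  4.89 45.56] delta after turn [-212.8   58.6  120.2]
```

```bash
python3 -m pendant '[{"rx":-0.25,"ry":0.7,"rz":6.5,"tx":0,"ty":0,"tz":0,"jaw":70},{"rx":-0.25,"ry":0.7,"rz":6.5,"tx":0,"ty":0,"tz":0,"jaw":70},{"rx":-0.25,"ry":0.7,"rz":6.5,"tx":0,"ty":0,"tz":0,"jaw":70},{"rx":-0.25,"ry":0.7,"rz":6.5,"tx":0,"ty":0,"tz":0,"jaw":70},{"rx":-0.25,"ry":0.7,"rz":6.5,"tx":0,"ty":0,"tz":0,"jaw":70},{"rx":-0.25,"ry":0.7,"rz":6.5,"tx":0,"ty":0,"tz":0,"jaw":70},{"rx":-0.25,"ry":0.7,"rz":6.5,"tx":0,"ty":0,"tz":0,"jaw":70},{"rx":0,"ry":0,"rz":0,"tx":-30,"ty":8,"tz":17,"jaw":70},{"rx":0,"ry":0,"rz":0,"tx":-30,"ty":8,"tz":17,"jaw":70},{"rx":0,"ry":0,"rz":0,"tx":-30,"ty":8,"tz":17,"jaw":70},{"rx":0,"ry":0,"rz":0,"tx":-30,"ty":8,"tz":17,"jaw":70},{"rx":0,"ry":0,"rz":0,"tx":-30,"ty":8,"tz":17,"jaw":70},{"rx":0,"ry":0,"rz":0,"tx":-30,"ty":8,"tz":17,"jaw":70},{"rx":0,"ry":0,"rz":0,"tx":-30,"ty":8,"tz":17,"jaw":70},{"rx":0,"ry":0,"rz":0,"tx":0,"ty":0,"tz":0,"jaw":70},{"rx":0,"ry":0,"rz":0,"tx":0,"ty":0,"tz":0,"jaw":70}]'
cat >> h.py <<'E'
def caps(c,zlo=0.085,zhi=0.11,box=(0.35,0.75,-0.6,0.0)):
    C=cloud(c); x,y,z=C[...,0],C[...,1],C[...,2]; im=c["img"].astype(int)
    m=(z>zlo)&(z<zhi)&(x>box[0])&(x<box[1])&(y>box[2])&(y<box[3])&(im.max(-1)<75)
    n,l,st,ce=cv2.connectedComponentsWithStats(m.astype(np.uint8))
    for i in range(1,n):
        if st[i,4]>100:
            p=C[l==i]; zt=np.median(p[:,2]); q=p[abs(p[:,2]-zt)<0.006]; (cx,cy),rr=cv2.minEnclosingCircle((q[:,:2]*1000).astype(np.float32))
            u,v=ce[i]; e=onplane(c,u,v,zt)
            print("cap px",ce[i].round(),st[i].tolist(),"z",zt.round(4),"circ",round(cx,1),round(cy,1),round(rr,1),"ray",(e[:2]*1000).round(1))
E
python3 - <<'E'
from h import *
c=cam("wrist"); save(c,"w14")
go([0.51,-0.237,0.15],[180,0,CY]); print(env.get_obs()["qpos"].round(1))
caps(c,0.08,0.115)
print("top"); caps(cam("top")); print("scene"); caps(cam("scene"))
E
```

```text
time_s: 16.78
tool_pos: [0.4898, -0.2359, 0.2412]
tool_rot: [180.0, 0.0, 21.7]
force: [1.0, -0.6, 0.6]
grip_width: 0.0703
tcp [ 0.4918 -0.2348  0.2422] rot [ 1.7993e+02 -1.3000e-01  2.1880e+01] delta tool mm [15.9  8.8 92.3] norm 94.1
rotvec tool [ 0.07 -0.13  0.23] delta after turn [16.1  8.8 92.2]
[ 45.2   6.6 -24.1  97.1   2.7  76.7 -47.6]
cap px [375.  80.] [347, 51, 58, 58, 2567] z 0.0954 circ 619.0 -271.9 23.7 ray [ 618.7 -270.7]
cap px [293. 179.] [269, 154, 49, 50, 1889] z 0.0954 circ 510.9 -237.7 23.3 ray [ 512.  -236.9]
cap px [434. 179.] [406, 154, 56, 50, 2103] z 0.0954 circ 560.7 -364.0 23.5 ray [ 561.5 -360.6]
cap px [478. 248.] [454, 233, 53, 27, 987] z 0.095 circ 507.9 -449.4 23.1 ray [ 515.2 -438.6]
top
cap px [421. 210.] [413, 203, 17, 16, 216] z 0.0958 circ 506.9 -450.0 24.4 ray [ 505.6 -449.2]
scene
cap px [193. 215.] [185, 209, 16, 14, 184] z 0.0961 circ 512.5 -233.8 23.5 ray [ 517.6 -234.4]
cap px [113. 218.] [105, 212, 18, 14, 188] z 0.0957 circ 510.5 -448.3 22.0 ray [ 514.5 -446.5]
cap px [143. 231.] [135, 224, 18, 15, 203] z 0.0957 circ 563.5 -362.5 23.5 ray [ 567.3 -360.6]
cap px [176. 246.] [168, 239, 18, 16, 221] z 0.096 circ 622.0 -269.6 22.4 ray [ 626.4 -269. ]
```

View pics/w14.png

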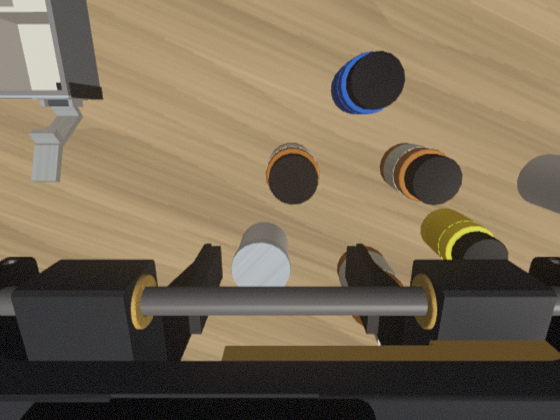

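The wrist view shows jar A's cap at (293,179), at a height of 95 mm, with an amber collar. The top and wrist cameras agree within 1 mm on (0.5105,-0.2373). I'll approach it.

```bash
python3 -m pendant '[{"rx":0,"ry":0,"rz":0,"tx":6,"ty":3,"tz":30,"jaw":70},{"rx":0,"ry":0,"rz":0,"tx":6,"ty":3,"tz":30,"jaw":70},{"rx":0,"ry":0,"rz":0,"tx":4,"ty":3,"tz":30,"jaw":70},{"rx":0,"ry":0,"rz":0,"tx":0,"ty":0,"tz":0,"jaw":70},{"rx":0,"ry":0,"rz":0,"tx":0,"ty":0,"tz":0,"jaw":70},{"rx":0,"ry":0,"rz":0,"tx":0,"ty":0,"tz":0,"jaw":70}]'
python3 - <<'E'
from h import *
c=cam("wrist"); save(c,"w15")
go([0.5108,-0.2375,0.087],[180,0,CY]); caps(c,0.08,0.115)
E
```

```text
time_s: 17.43
tool_pos: [0.512, -0.238, 0.1539]
tool_rot: [179.8, -0.2, 21.9]
force: [0.2, -0.7, 0.2]
grip_width: 0.0701
tcp [ 0.5122 -0.2385  0.1545] rot [179.75  -0.27  21.84] delta tool mm [-1.2 -1.7 67.5] norm 67.5
rotvec tool [ 0.25 -0.27  0.19] delta after turn [-0.9 -1.4 67.5]
cap px [395. 100.] [355, 61, 81, 79, 4912] z 0.0954 circ 619.1 -272.1 23.8 ray [ 619.2 -270.3]
cap px [282. 230.] [249, 197, 66, 67, 3467] z 0.0953 circ 511.1 -237.6 23.5 ray [ 513.2 -236.6]
cap px [462. 231.] [432, 198, 70, 62, 2720] z 0.0952 circ 560.9 -363.8 23.7 ray [ 559.8 -354.1]
```

View pics/w15.png

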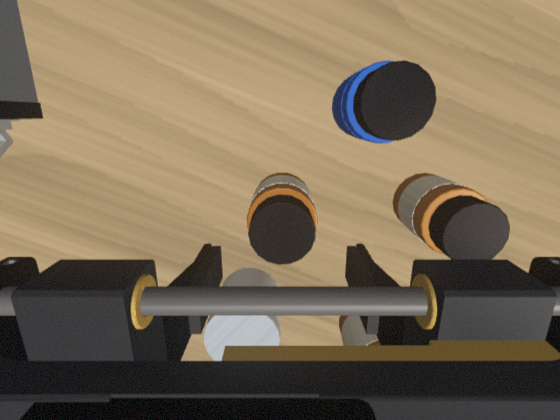

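Jar A's cap is at (282,230), centred between the fingers at 215 and 352. I'll descend to TCP z = 87 mm, so the tips are level with the cap's bottom, and grip.

```bash
python3 -m pendant '[{"rx":0,"ry":0,"rz":0,"tx":-1,"ty":-1.5,"tz":18,"jaw":70},{"rx":0,"ry":0,"rz":0,"tx":0,"ty":0,"tz":18,"jaw":70},{"rx":0,"ry":0,"rz":0,"tx":0,"ty":0,"tz":18,"jaw":70},{"rx":0,"ry":0,"rz":0,"tx":0,"ty":0,"tz":13,"jaw":70},{"rx":0,"ry":0,"rz":0,"tx":0,"ty":0,"tz":0,"jaw":70},{"rx":0,"ry":0,"rz":0,"tx":0,"ty":0,"tz":0,"jaw":40},{"rx":0,"ry":0,"rz":0,"tx":0,"ty":0,"tz":0,"jaw":40},{"rx":0,"ry":0,"rz":0,"tx":0,"ty":0,"tz":0,"jaw":40},{"rx":0,"ry":0,"rz":0,"tx":0,"ty":0,"tz":0,"jaw":40},{"rx":0,"ry":0,"rz":0,"tx":0,"ty":0,"tz":0,"jaw":40},{"rx":0,"ry":0,"rz":0,"tx":0,"ty":0,"tz":0,"jaw":40}]' 25
python3 - <<'E'
from h import *
p,Rm,o=tcp(); print(p.round(4),o["tool_rot"].round(2),o["force"].round(1),o["grip_width"])
E
```

```text
time_s: 18.4
tool_pos: [0.5098, -0.2378, 0.086]
tool_rot: [179.8, -0.2, 21.8]
force: [-0.8, 0.2, 3.9]
grip_width: 0.0475
[ 0.5098 -0.2378  0.086 ] [179.83  -0.18  21.77] [-0.8  0.2  3.9] 0.04749609059601733
```

Gripped at 47.5 mm. Lift it and carry it over the front-right cell.

```bash
python3 -m pendant '[{"rx":0,"ry":0,"rz":0,"tx":0,"ty":0,"tz":-5,"jaw":40},{"rx":0,"ry":0,"rz":0,"tx":0,"ty":0,"tz":-15,"jaw":40},{"rx":0,"ry":0,"rz":0,"tx":0,"ty":0,"tz":-30,"jaw":40},{"rx":0,"ry":0,"rz":0,"tx":0,"ty":0,"tz":-35,"jaw":40},{"rx":0,"ry":0,"rz":0,"tx":0,"ty":0,"tz":-30,"jaw":40},{"rx":0,"ry":0,"rz":0,"tx":0,"ty":0,"tz":-15,"jaw":40},{"rx":0,"ry":0,"rz":0,"tx":0,"ty":0,"tz":0,"jaw":40},{"rx":0,"ry":0,"rz":0,"tx":0,"ty":0,"tz":0,"jaw":40}]'
python3 - <<'E'
from h import *
p,Rm,o=tcp(); print(p.round(4),o["tool_rot"].round(2),o["force"].round(1),o["grip_width"])
print(c2w(-37,-74,220)); go(c2w(-37,-74,220),[180,0,CY])
c=cam("wrist"); save(c,"w16")
E
```

```text
time_s: 19.07
tool_pos: [0.5087, -0.2375, 0.2149]
tool_rot: [179.9, -0.1, 21.8]
force: [-0.6, 0.2, -3.9]
grip_width: 0.0475
[ 0.5087 -0.2375  0.2149] [ 1.7987e+02 -1.2000e-01  2.1760e+01] [-0.6  0.2 -3.9] 0.04754802489915464
[0.52241142 0.04776971 0.22      ]
tcp [ 0.5087 -0.2375  0.2149] rot [ 1.7987e+02 -1.2000e-01  2.1760e+01] delta tool mm [ 118.5 -259.9   -5.4] norm 285.7
rotvec tool [ 0.13 -0.12  0.11] delta after turn [ 118.  -260.1   -5.1]
```

View pics/w16.png

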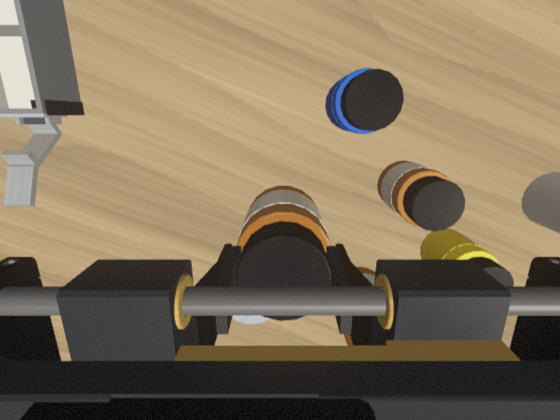

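```bash
python3 -m pendant '[{"rx":0,"ry":0,"rz":0,"tx":5,"ty":-10,"tz":-1,"jaw":40},{"rx":0,"ry":0,"rz":0,"tx":10,"ty":-22,"tz":-1,"jaw":40},{"rx":0,"ry":0,"rz":0,"tx":14,"ty":-30,"tz":-1,"jaw":40},{"rx":0,"ry":0,"rz":0,"tx":14,"ty":-30,"tz":-1,"jaw":40},{"rx":0,"ry":0,"rz":0,"tx":14,"ty":-32,"tz":-1,"jaw":40},{"rx":0,"ry":0,"rz":0,"tx":14,"ty":-32,"tz":0,"jaw":40},{"rx":0,"ry":0,"rz":0,"tx":14,"ty":-32,"tz":0,"jaw":40},{"rx":0,"ry":0,"rz":0,"tx":14,"ty":-30,"tz":0,"jaw":40},{"rx":0,"ry":0,"rz":0,"tx":12,"ty":-26,"tz":0,"jaw":40},{"rx":0,"ry":0,"rz":0,"tx":7,"ty":-16,"tz":0,"jaw":40},{"rx":0,"ry":0,"rz":0,"tx":0,"ty":0,"tz":0,"jaw":40},{"rx":0,"ry":0,"rz":0,"tx":0,"ty":0,"tz":0,"jaw":40},{"rx":0,"ry":0,"rz":0,"tx":0,"ty":0,"tz":0,"jaw":40}]'
python3 - <<'E'
from h import *
p,Rm,o=tcp(); print(p.round(4),o["tool_rot"].round(2),o["force"].round(1),o["grip_width"],o["qpos"].round(1))
go(c2w(-37,-74,220),[180,0,CY])
c=cam("wrist"); save(c,"w17"); t=cam("top"); save(t,"t17",(160,120,360,270),3.5)
E
```

```text
time_s: 20.2
tool_pos: [0.5211, 0.0472, 0.2184]
tool_rot: [179.9, 0.0, 21.8]
force: [-0.0, -0.7, -3.4]
grip_width: 0.0475
[0.5211 0.0472 0.2184] [1.7992e+02 3.0000e-02 2.1760e+01] [-0.  -0.7 -3.4] 0.047454694141159576 [ 27.3   5.8 -37.4 101.4   3.8  74.  -79.3]
tcp [0.5211 0.0472 0.2184] rot [1.7992e+02 3.0000e-02 2.1760e+01] delta tool mm [ 1.5 -0.  -1.6] norm 2.2
rotvec tool [0.08 0.03 0.11] delta after turn [ 1.5 -0.  -1.6]
```

View pics/w17.png

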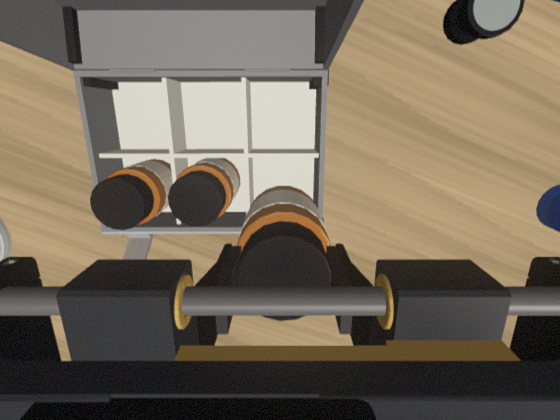

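View pics/t17.png

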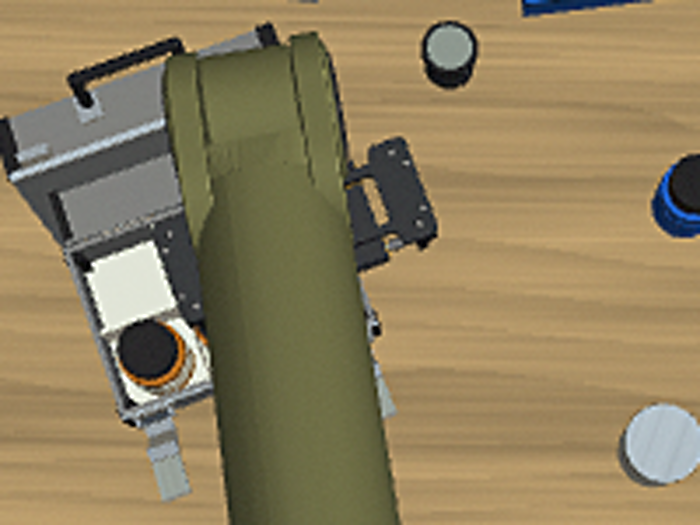

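The wrist view shows the dividers and the free front-right cell, with the held jar in front of it. I'll check the cell positions against the dividers.

```bash
python3 - <<'E'
from h import *
c=cam("wrist"); Q=cloud(c)
K=np.stack([np.array([w2c(q) for q in Q[v]]) for v in (100,120)])
for v,k in zip((100,120),K):
    print("row",v); 
    print([(u,*k[u].round(0)) for u in range(160,335,4)][::1][:50] if 0 else "")
    z=k[:,2]; d=(z>42)&(z<56); r=(z>56)&(z<68)
    for nm,m in (("div",d),("rim",r)):
        n,l,st,ce=cv2.connectedComponentsWithStats(m[None].astype(np.uint8))
        for i in range(1,n):
            if st[i,4]>=2: q=k[l[0]==i]; print(nm,st[i,0],st[i,4],q[:,1].min().round(1),q[:,1].max().round(1),"x",np.median(q[:,0]).round(1),"z",np.median(q[:,2]).round(1))
u=280
k=np.array([w2c(Q[v,u]) for v in range(60,190)])
for v in range(66,82,1): print(v,k[v-60].round(1),end=";")
print()
for v in range(146,162): print(v,k[v-60].round(1),end=";")
E
```

```text
row 100

div 85 3 108.9 109.5 x 53.1 z 53.6
div 89 5 108.5 109.7 x 53.3 z 47.2
div 163 7 34.7 38.4 x 53.3 z 49.8
div 241 5 -38.9 -35.4 x 53.4 z 49.5
div 318 2 -109.0 -108.8 x 53.4 z 50.5
rim 77 8 108.5 113.8 x 52.8 z 60.0
rim 320 6 -113.9 -109.2 x 53.0 z 60.7
row 120

div 89 8 108.7 110.0 x 35.0 z 49.5
div 165 7 35.0 38.8 x 35.0 z 49.7
div 242 5 -38.9 -35.8 x 35.1 z 51.1
rim 81 8 108.9 113.6 x 35.2 z 59.8
rim 319 6 -113.6 -109.0 x 35.3 z 60.7
66 [ 81.  -72.6  65.2];67 [ 80.1 -72.6  66.1];68 [ 79.4 -72.6  65.7];69 [ 78.5 -72.6  66.2];70 [ 77.9 -72.6  64.2];71 [ 77.3 -72.6  62.3];72 [ 76.7 -72.5  60.5];73 [ 75.9 -72.5  60.5];74 [ 75.1 -72.5  60.5];75 [ 74.1 -72.6  62. ];76 [ 73.3 -72.5  61. ];77 [ 72.8 -72.5  58. ];78 [ 72.8 -72.5  49.7];79 [ 72.8 -72.4  41.1];80 [ 72.8 -72.3  31. ];81 [ 72.7 -72.2  22.6];
146 [  6.  -71.9   5.9];147 [  5.1 -72.    7.4];148 [  3.9 -71.9   7. ];149 [  2.8 -71.9   7.2];150 [  2.7 -72.   16.5];151 [  2.7 -72.1  26.1];152 [  2.8 -72.2  36.1];153 [  2.8 -72.2  44.2];154 [  2.5 -72.3  50.5];155 [  1.5 -72.3  50.6];156 [  0.6 -72.3  51.2];157 [ -0.5 -72.3  50.2];158 [ -7.4 -71.9   6.4];159 [ -8.5 -71.9   6.5];160 [ -9.7 -71.9   5.8];161 [-10.8 -71.9   6.6];
```

The wrist-camera dividers and walls match the case pose within about 1 mm. I'll lower the jar, finishing slowly.

```bash
python3 -m pendant '[{"rx":0,"ry":0,"rz":0,"tx":1.2,"ty":0,"tz":8,"jaw":40},{"rx":0,"ry":0,"rz":0,"tx":0,"ty":0,"tz":16,"jaw":40},{"rx":0,"ry":0,"rz":0,"tx":0,"ty":0,"tz":20,"jaw":40},{"rx":0,"ry":0,"rz":0,"tx":0,"ty":0,"tz":20,"jaw":40},{"rx":0,"ry":0,"rz":0,"tx":0,"ty":0,"tz":18,"jaw":40},{"rx":0,"ry":0,"rz":0,"tx":0,"ty":0,"tz":14,"jaw":40},{"rx":0,"ry":0,"rz":0,"tx":0,"ty":0,"tz":12,"jaw":40},{"rx":0,"ry":0,"rz":0,"tx":0,"ty":0,"tz":8,"jaw":40},{"rx":0,"ry":0,"rz":0,"tx":0,"ty":0,"tz":0,"jaw":40},{"rx":0,"ry":0,"rz":0,"tx":0,"ty":0,"tz":0,"jaw":40}]'
python3 - <<'E'
from h import *
p,Rm,o=tcp(); print(p.round(4),w2c(p).round(1),o["tool_rot"].round(2),o["force"].round(1),o["grip_width"])
c=cam("wrist"); save(c,"w18")
E
```

```text
time_s: 21.18
tool_pos: [0.5234, 0.048, 0.1037]
tool_rot: [179.9, -0.1, 21.8]
force: [-0.2, 0.7, -2.5]
grip_width: 0.0477
[0.5234 0.048  0.1037] [-36.  -74.2 103.7] [ 1.7992e+02 -1.1000e-01  2.1750e+01] [-0.2  0.7 -2.5] 0.047670178250930284
```

View pics/w18.png

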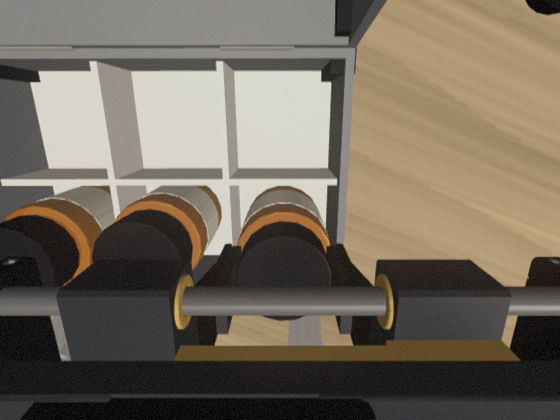

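```bash
python3 -m pendant '[{"rx":0,"ry":0,"rz":0,"tx":-0.7,"ty":0,"tz":3,"jaw":40},{"rx":0,"ry":0,"rz":0,"tx":0,"ty":0,"tz":3,"jaw":40},{"rx":0,"ry":0,"rz":0,"tx":0,"ty":0,"tz":3,"jaw":40},{"rx":0,"ry":0,"rz":0,"tx":0,"ty":0,"tz":2,"jaw":40},{"rx":0,"ry":0,"rz":0,"tx":0,"ty":0,"tz":1.2,"jaw":40},{"rx":0,"ry":0,"rz":0,"tx":0,"ty":0,"tz":0,"jaw":40},{"rx":0,"ry":0,"rz":0,"tx":0,"ty":0,"tz":0,"jaw":40}]'
```

```text
time_s: 21.82
tool_pos: [0.5228, 0.0478, 0.0915]
tool_rot: [179.9, -0.1, 21.8]
force: [0.4, -0.7, -3.0]
grip_width: 0.0475
```

```bash
python3 -m pendant '[{"rx":0,"ry":0,"rz":0,"tx":0,"ty":0,"tz":0.7,"jaw":40},{"rx":0,"ry":0,"rz":0,"tx":0,"ty":0,"tz":0.7,"jaw":40},{"rx":0,"ry":0,"rz":0,"tx":0,"ty":0,"tz":0,"jaw":40}]'
```

```text
time_s: 22.07
tool_pos: [0.5232, 0.048, 0.0911]
tool_rot: [179.9, -0.2, 21.8]
force: [-1.3, 0.1, 3.3]
grip_width: 0.0474
```

The wrist force went from -3 to +3 N, so the jar is resting on the floor. I'll open gently and rise.

```bash
python3 -m pendant '[{"rx":0,"ry":0,"rz":0,"tx":0,"ty":0,"tz":0,"jaw":52},{"rx":0,"ry":0,"rz":0,"tx":0,"ty":0,"tz":0,"jaw":58},{"rx":0,"ry":0,"rz":0,"tx":0,"ty":0,"tz":0,"jaw":58},{"rx":0,"ry":0,"rz":0,"tx":0,"ty":0,"tz":0,"jaw":58},{"rx":0,"ry":0,"rz":0,"tx":0,"ty":0,"tz":-8,"jaw":58},{"rx":0,"ry":0,"rz":0,"tx":0,"ty":0,"tz":-20,"jaw":58},{"rx":0,"ry":0,"rz":0,"tx":0,"ty":0,"tz":-30,"jaw":58},{"rx":0,"ry":0,"rz":0,"tx":0,"ty":0,"tz":-35,"jaw":58},{"rx":0,"ry":0,"rz":0,"tx":-5,"ty":10,"tz":-35,"jaw":58},{"rx":0,"ry":0,"rz":0,"tx":-10,"ty":25,"tz":-25,"jaw":70},{"rx":0,"ry":0,"rz":0,"tx":-14,"ty":35,"tz":0,"jaw":70},{"rx":0,"ry":0,"rz":0,"tx":-14,"ty":38,"tz":0,"jaw":70},{"rx":0,"ry":0,"rz":0,"tx":-14,"ty":38,"tz":0,"jaw":70},{"rx":0,"ry":0,"rz":0,"tx":-14,"ty":38,"tz":0,"jaw":70},{"rx":0,"ry":0,"rz":0,"tx":-10,"ty":38,"tz":0,"jaw":70},{"rx":0,"ry":0,"rz":0,"tx":-10,"ty":38,"tz":0,"jaw":70},{"rx":0,"ry":0,"rz":0,"tx":-10,"ty":38,"tz":0,"jaw":70},{"rx":0,"ry":0,"rz":0,"tx":0,"ty":30,"tz":0,"jaw":70},{"rx":0,"ry":0,"rz":0,"tx":0,"ty":0,"tz":0,"jaw":70}]'
python3 - <<'E'
from h import *
p,Rm,o=tcp(); print(p.round(4),o["tool_rot"].round(2),o["force"].round(1),o["grip_width"],o["qpos"].round(1))
c=cam("wrist"); save(c,"w19"); t=cam("top"); save(t,"t19",(160,120,460,270),2.6)
caps(c,0.085,0.11)
E
```

```text
time_s: 23.65
tool_pos: [0.5492, -0.3027, 0.2427]
tool_rot: [179.7, -0.0, 21.2]
force: [-1.3, -0.9, 0.1]
grip_width: 0.07
[ 0.5492 -0.3027  0.2427] [ 1.7974e+02 -4.0000e-02  2.1210e+01] [-1.3 -0.9  0.1] 0.06998119556900317 [ 44.9  16.7 -23.   85.7   6.7  78.7 -47.3]
cap px [279. 116.] [254, 90, 51, 53, 2128] z 0.0954 circ 619.5 -272.4 23.2 ray [ 620.  -272.1]
cap px [345. 208.] [321, 185, 48, 48, 1760] z 0.0954 circ 561.2 -364.2 23.4 ray [ 562.5 -363. ]
cap px [399. 272.] [381, 260, 32, 27, 557] z 0.0953 circ 515.6 -446.1 17.2 ray [ 520.1 -444.3]
```

View pics/w19.png

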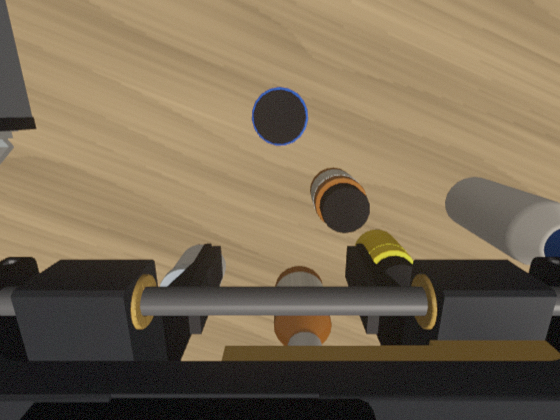

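View pics/t19.png

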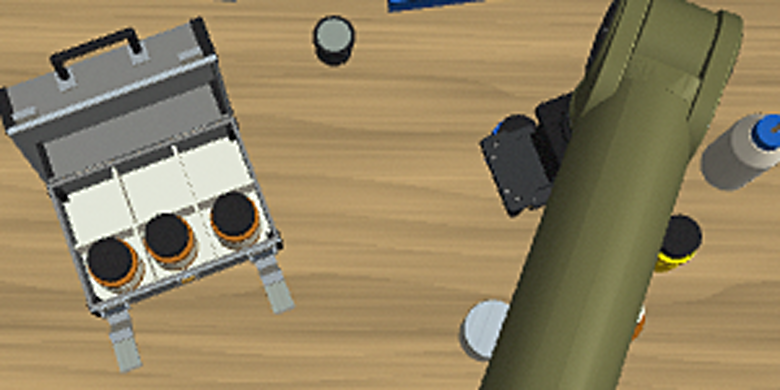

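Jar A stands in the front-right cell (crop 236,217). Jar B's cap is at wrist pixel (345,208), amber with a black cap, unmoved at (0.561,-0.364). For the rear cell I'll first turn the empty hand half round, so the camera side faces away from the open lid.

```bash
python3 -m pendant '[{"rx":0,"ry":0,"rz":-7,"tx":0,"ty":0,"tz":0,"jaw":70},{"rx":0,"ry":0,"rz":-7,"tx":0,"ty":0,"tz":0,"jaw":70},{"rx":0,"ry":0,"rz":-7,"tx":0,"ty":0,"tz":0,"jaw":70},{"rx":0,"ry":0,"rz":-7,"tx":0,"ty":0,"tz":0,"jaw":70},{"rx":0,"ry":0,"rz":-7,"tx":0,"ty":0,"tz":0,"jaw":70},{"rx":0,"ry":0,"rz":-7,"tx":0,"ty":0,"tz":0,"jaw":70},{"rx":0,"ry":0,"rz":-7,"tx":0,"ty":0,"tz":0,"jaw":70},{"rx":0,"ry":0,"rz":-7,"tx":0,"ty":0,"tz":0,"jaw":70},{"rx":0,"ry":0,"rz":-7,"tx":0,"ty":0,"tz":0,"jaw":70},{"rx":0,"ry":0,"rz":-7,"tx":0,"ty":0,"tz":0,"jaw":70},{"rx":0,"ry":0,"rz":-7,"tx":0,"ty":0,"tz":0,"jaw":70},{"rx":0,"ry":0,"rz":-7,"tx":0,"ty":0,"tz":0,"jaw":70},{"rx":0,"ry":0,"rz":-7,"tx":0,"ty":0,"tz":0,"jaw":70},{"rx":0,"ry":0,"rz":-7,"tx":0,"ty":0,"tz":0,"jaw":70},{"rx":0,"ry":0,"rz":-7,"tx":0,"ty":0,"tz":0,"jaw":70},{"rx":0,"ry":0,"rz":-7,"tx":0,"ty":0,"tz":0,"jaw":70},{"rx":0,"ry":0,"rz":-7,"tx":0,"ty":0,"tz":0,"jaw":70},{"rx":0,"ry":0,"rz":-7,"tx":0,"ty":0,"tz":0,"jaw":70},{"rx":0,"ry":0,"rz":-7,"tx":0,"ty":0,"tz":0,"jaw":70},{"rx":0,"ry":0,"rz":-7,"tx":0,"ty":0,"tz":0,"jaw":70}]'
python3 - <<'E'
from h import *
p,Rm,o=tcp(); print(p.round(4),o["tool_rot"].round(2),o["qpos"].round(1))
go([0.561,-0.364,0.16],[180,0,CY-180])
E
```

```text
time_s: 25.42
tool_pos: [0.5505, -0.2919, 0.2443]
tool_rot: [-180.0, 0.2, 162.3]
force: [0.3, 0.2, 0.3]
grip_width: 0.0704
[ 0.5505 -0.2919  0.2443] [-179.99    0.18  162.28] [ 59.3  19.6 -42.7  85.6  13.4  79.9  88.2]
tcp [ 0.5505 -0.2919  0.2443] rot [-179.99    0.18  162.28] delta tool mm [-31.6 -65.5  84.4] norm 111.4
rotvec tool [ -0.07   0.17 -39.37] delta after turn [ 16.9 -70.9  84.3]
```

```bash
python3 -m pendant '[{"rx":0,"ry":0,"rz":-6.5,"tx":0,"ty":0,"tz":0,"jaw":70},{"rx":0,"ry":0,"rz":-6.5,"tx":0,"ty":0,"tz":0,"jaw":70},{"rx":0,"ry":0,"rz":-6.5,"tx":0,"ty":0,"tz":0,"jaw":70},{"rx":0,"ry":0,"rz":-6.5,"tx":0,"ty":0,"tz":0,"jaw":70},{"rx":0,"ry":0,"rz":-6.5,"tx":0,"ty":0,"tz":0,"jaw":70},{"rx":0,"ry":0,"rz":-6.5,"tx":0,"ty":0,"tz":0,"jaw":70},{"rx":0,"ry":0,"rz":0,"tx":6,"ty":-24,"tz":0,"jaw":70},{"rx":0,"ry":0,"rz":0,"tx":6,"ty":-24,"tz":0,"jaw":70},{"rx":0,"ry":0,"rz":0,"tx":5,"ty":-23,"tz":0,"jaw":70},{"rx":0,"ry":0,"rz":0,"tx":0,"ty":0,"tz":30,"jaw":70},{"rx":0,"ry":0,"rz":0,"tx":0,"ty":0,"tz":30,"jaw":70},{"rx":0,"ry":0,"rz":0,"tx":0,"ty":0,"tz":24,"jaw":70},{"rx":0,"ry":0,"rz":0,"tx":0,"ty":0,"tz":0,"jaw":70},{"rx":0,"ry":0,"rz":0,"tx":0,"ty":0,"tz":0,"jaw":70},{"rx":0,"ry":0,"rz":0,"tx":0,"ty":0,"tz":0,"jaw":70}]'
python3 - <<'E'
from h import *
p,Rm,o=tcp(); print(p.round(4),o["tool_rot"].round(2),o["qpos"].round(1))
c=cam("wrist"); save(c,"w20"); caps(c,0.085,0.11); print("top"); caps(cam("top"),0.09,0.105)
go([0.561,-0.364,0.087],[180,0,CY-180])
E
```

```text
time_s: 26.67
tool_pos: [0.561, -0.3658, 0.1619]
tool_rot: [-179.8, 0.2, -159.1]
force: [0.4, 0.2, 0.9]
grip_width: 0.0702
[ 0.561  -0.3658  0.1619] [-179.78    0.22 -159.15] [ 63.8  29.7 -45.4  84.5  21.5  74.4 127.3]
cap px [193. 110.] [156, 73, 75, 75, 4293] z 0.0954 circ 507.0 -450.8 23.7 ray [ 505.7 -450.4]
cap px [286. 226.] [254, 194, 64, 63, 3161] z 0.0953 circ 560.3 -364.8 23.6 ray [ 558.4 -365.7]
cap px [354. 331.] [336, 316, 44, 29, 875] z 0.0953 circ 621.3 -276.3 20.2 ray [ 623.5 -282. ]
top
cap px [359. 172.] [351, 164, 17, 16, 198] z 0.0955 circ 618.8 -271.4 23.8 ray [ 618.4 -271.4]
tcp [ 0.5612 -0.3665  0.1624] rot [-179.72    0.25 -159.19] delta tool mm [-0.4  2.8 75.4] norm 75.4
rotvec tool [-0.28  0.25 -0.84] delta after turn [-0.8  2.4 75.4]
```

View pics/w20.png

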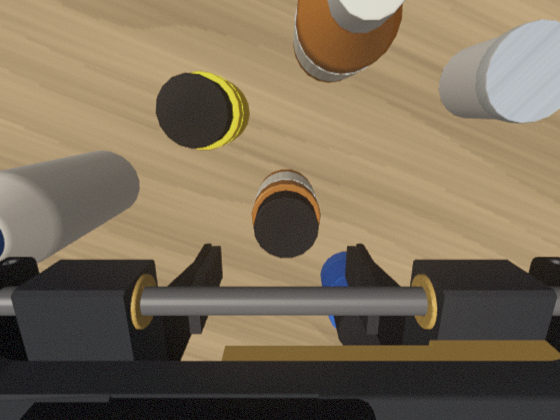

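Jar B's cap is at (286,226), at (0.5605,-0.3645) with its top at 95 mm, and its collar is amber. The neighbours are yellow (193,110) and blue (350,280). Descend and grip.

```bash
python3 -m pendant '[{"rx":0,"ry":0,"rz":-0.8,"tx":0,"ty":2,"tz":18,"jaw":70},{"rx":0,"ry":0,"rz":0,"tx":0,"ty":0,"tz":20,"jaw":70},{"rx":0,"ry":0,"rz":0,"tx":0,"ty":0,"tz":20,"jaw":70},{"rx":0,"ry":0,"rz":0,"tx":0,"ty":0,"tz":17,"jaw":70},{"rx":0,"ry":0,"rz":0,"tx":0,"ty":0,"tz":0,"jaw":70},{"rx":0,"ry":0,"rz":0,"tx":0,"ty":0,"tz":0,"jaw":40},{"rx":0,"ry":0,"rz":0,"tx":0,"ty":0,"tz":0,"jaw":40},{"rx":0,"ry":0,"rz":0,"tx":0,"ty":0,"tz":0,"jaw":40},{"rx":0,"ry":0,"rz":0,"tx":0,"ty":0,"tz":0,"jaw":40},{"rx":0,"ry":0,"rz":0,"tx":0,"ty":0,"tz":0,"jaw":40},{"rx":0,"ry":0,"rz":0,"tx":0,"ty":0,"tz":0,"jaw":40}]' 25
python3 - <<'E'
from h import *
p,Rm,o=tcp(); print(p.round(4),o["tool_rot"].round(2),o["force"].round(1),o["grip_width"],"jar in tool",(Rm.T@(np.array([0.5605,-0.3645,0])-p)*1000).round(1))
E
```

```text
time_s: 27.68
tool_pos: [0.5599, -0.365, 0.0861]
tool_rot: [-179.8, 0.2, -158.4]
force: [-0.7, -0.3, 5.2]
grip_width: 0.0475
[ 0.5599 -0.365   0.0861] [-179.8     0.18 -158.43] [-0.7 -0.3  5.2] 0.0474591215087762 jar in tool [-0.4  0.6 86.1]
```

```bash
python3 -m pendant '[{"rx":0,"ry":0,"rz":0,"tx":0,"ty":0,"tz":-5,"jaw":40},{"rx":0,"ry":0,"rz":0,"tx":0,"ty":0,"tz":-15,"jaw":40},{"rx":0,"ry":0,"rz":0,"tx":0,"ty":0,"tz":-30,"jaw":40},{"rx":0,"ry":0,"rz":0,"tx":0,"ty":0,"tz":-35,"jaw":40},{"rx":0,"ry":0,"rz":0,"tx":0,"ty":0,"tz":-35,"jaw":40},{"rx":0,"ry":0,"rz":0,"tx":0,"ty":0,"tz":-20,"jaw":40},{"rx":0,"ry":0,"rz":0,"tx":0,"ty":0,"tz":0,"jaw":40},{"rx":0,"ry":0,"rz":0,"tx":0,"ty":0,"tz":0,"jaw":40}]'
python3 - <<'E'
from h import *
p,Rm,o=tcp(); print(p.round(4),o["tool_rot"].round(2),o["force"].round(1),o["grip_width"])
go(c2w(37.7,-74,222),[180,0,CY-180]); print(w2c(p))
E
```

```text
time_s: 28.35
tool_pos: [0.5593, -0.3648, 0.2263]
tool_rot: [-179.8, 0.2, -158.4]
force: [0.5, 0.1, -3.8]
grip_width: 0.0474
[ 0.5593 -0.3648  0.2263] [-179.77    0.19 -158.43] [ 0.5  0.1 -3.8] 0.0474462439978534
tcp [ 0.5593 -0.3648  0.2263] rot [-179.77    0.19 -158.43] delta tool mm [-192.   397.4    3.4] norm 441.4
rotvec tool [-0.23  0.19 -0.08] delta after turn [-192.6  397.1    4.3]
[-154.90443061 -471.09892165  226.33742364]
```

```bash
python3 -m pendant '[{"rx":0,"ry":0,"rz":0,"tx":-5,"ty":10,"tz":0,"jaw":40},{"rx":0,"ry":0,"rz":0,"tx":-10,"ty":20,"tz":0,"jaw":40},{"rx":0,"ry":0,"rz":0,"tx":-15,"ty":32,"tz":0,"jaw":40},{"rx":0,"ry":0,"rz":0,"tx":-16,"ty":34,"tz":0,"jaw":40},{"rx":0,"ry":0,"rz":0,"tx":-16,"ty":34,"tz":0,"jaw":40},{"rx":0,"ry":0,"rz":0,"tx":-16,"ty":34,"tz":0,"jaw":40},{"rx":0,"ry":0,"rz":0,"tx":-16,"ty":34,"tz":0,"jaw":40},{"rx":0,"ry":0,"rz":0,"tx":-16,"ty":34,"tz":0,"jaw":40},{"rx":0,"ry":0,"rz":0,"tx":-16,"ty":34,"tz":0,"jaw":40},{"rx":0,"ry":0,"rz":0,"tx":-16,"ty":34,"tz":0,"jaw":40},{"rx":0,"ry":0,"rz":0,"tx":-16,"ty":32,"tz":0,"jaw":40},{"rx":0,"ry":0,"rz":0,"tx":-14,"ty":28,"tz":1,"jaw":40},{"rx":0,"ry":0,"rz":0,"tx":-12,"ty":20,"tz":1,"jaw":40},{"rx":0,"ry":0,"rz":0,"tx":-8,"ty":15,"tz":1,"jaw":40},{"rx":0,"ry":0,"rz":0,"tx":0,"ty":0,"tz":0,"jaw":40},{"rx":0,"ry":0,"rz":0,"tx":0,"ty":0,"tz":0,"jaw":40},{"rx":0,"ry":0,"rz":0,"tx":0,"ty":0,"tz":0,"jaw":40}]'
python3 - <<'E'
from h import *
p,Rm,o=tcp(); print(p.round(4),o["tool_rot"].round(2),o["force"].round(1),o["grip_width"],o["qpos"].round(1))
go(c2w(37.7,-74,110),[180,0,CY-180]); print(w2c(p))
c=cam("wrist"); save(c,"w21"); s=cam("scene"); save(s,"s21",(200,40,440,240),3)
E
```

```text
time_s: 29.77
tool_pos: [0.5913, 0.0722, 0.2199]
tool_rot: [-179.9, -0.0, -158.5]
force: [0.1, -0.3, -1.9]
grip_width: 0.0478
[0.5913 0.0722 0.2199] [-1.7989e+02 -4.0000e-02 -1.5846e+02] [ 0.1 -0.3 -1.9] 0.047777121306545614 [ 35.9  20.7 -56.4  91.1  17.7  77.7  88.9]
tcp [0.5913 0.0722 0.2199] rot [-1.7989e+02 -4.0000e-02 -1.5846e+02] delta tool mm [ -1.7   2.9 109.9] norm 109.9
rotvec tool [-0.11 -0.04 -0.11] delta after turn [ -1.7   2.7 109.9]
[ 36.03087735 -76.66255607 219.8727283 ]
```

View pics/w21.png

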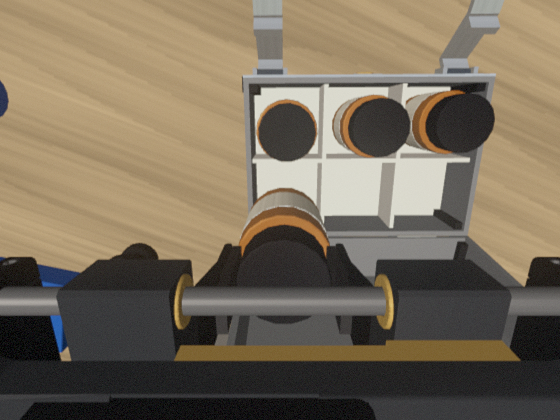

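View pics/s21.png

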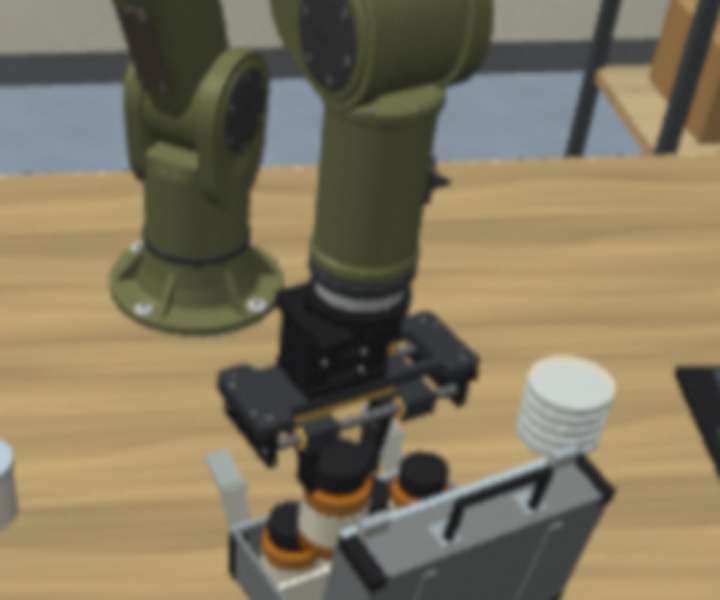

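The jar is held over the rear-right cell. I'll check the offset against the dividers from this pose.

```bash
python3 - <<'E'
from h import *
c=cam("wrist"); Q=cloud(c)
k=np.array([w2c(q) for q in Q[180]]); z=k[:,2]
for nm,m in (("div",(z>42)&(z<56)),("rim",(z>56)&(z<68))):
    n,l,st,ce=cv2.connectedComponentsWithStats(m[None].astype(np.uint8))
    for i in range(1,n):
        if st[i,4]>=2: q=k[l[0]==i]; print(nm,st[i,0],st[i,4],q[:,1].min().round(1),q[:,1].max().round(1),"x",np.median(q[:,0]).round(1),"z",np.median(q[:,2]).round(1))
k=np.array([w2c(Q[v,360]) for v in range(420)]); z=k[:,2]
m=(z>44)&(z<56)
print(k[m&(np.arange(420)<180)].round(1)[:8]); print([ (v,*k[v].round(1)) for v in range(226,240)])
p,Rm,o=tcp(); print(w2c(p))
E
```

```text
div 321 5 -39.0 -35.8 x 21.7 z 50.3
div 392 7 34.9 39.0 x 22.0 z 49.9
div 463 7 108.3 109.8 x 22.1 z 50.1
rim 248 6 -113.6 -108.9 x 19.6 z 59.8
rim 470 8 108.7 114.3 x 20.2 z 59.4
[[-80.6  -6.2  47.5]
 [-79.9  -5.9  46.2]
 [-70.6  -6.7  52.5]
 [ -0.8  -0.1  44.2]
 [ -0.8  -1.7  51.3]
 [  0.2  -1.7  51.6]
 [  1.4  -1.3  50. ]
 [  2.4  -1.3  50.4]]
[(226, np.float64(72.9), np.float64(4.1), np.float64(47.5)), (227, np.float64(73.6), np.float64(3.9), np.float64(48.8)), (228, np.float64(73.5), np.float64(3.1), np.float64(52.0)), (229, np.float64(72.7), np.float64(1.9), np.float64(57.2)), (230, np.float64(73.5), np.float64(1.7), np.float64(58.2)), (231, np.float64(73.7), np.float64(1.2), np.float64(60.4)), (232, np.float64(74.9), np.float64(1.3), np.float64(60.4)), (233, np.float64(76.2), np.float64(1.5), np.float64(59.9)), (234, np.float64(76.8), np.float64(1.3), np.float64(61.1)), (235, np.float64(78.5), np.float64(1.7), np.float64(59.8)), (236, np.float64(79.1), np.float64(1.4), np.float64(61.0)), (237, np.float64(78.8), np.float64(0.6), np.float64(64.5)), (238, np.float64(79.6), np.float64(0.5), np.float64(65.3)), (239, np.float64(80.7), np.float64(0.6), np.float64(65.3))]
[ 36.45208938 -77.70482691 220.74332846]
```

```bash
python3 -m pendant '[{"rx":0,"ry":0,"rz":0,"tx":-1.5,"ty":3,"tz":4,"jaw":40},{"rx":0,"ry":0,"rz":0,"tx":0,"ty":0,"tz":12,"jaw":40},{"rx":0,"ry":0,"rz":0,"tx":0,"ty":0,"tz":16,"jaw":40},{"rx":0,"ry":0,"rz":0,"tx":0,"ty":0,"tz":18,"jaw":40},{"rx":0,"ry":0,"rz":0,"tx":0,"ty":0,"tz":10,"jaw":40},{"rx":0,"ry":0,"rz":0,"tx":0,"ty":0,"tz":0,"jaw":40},{"rx":0,"ry":0,"rz":0,"tx":0,"ty":0,"tz":0,"jaw":40}]'
python3 - <<'E'
from h import *
p,Rm,o=tcp(); print(w2c(p),o["tool_rot"].round(2),o["force"].round(1),o["grip_width"])
go(c2w(37.5,-74,100))
c=cam("wrist"); save(c,"w22")
E
```

```text
time_s: 30.5
tool_pos: [0.5922, 0.0764, 0.1606]
tool_rot: [-179.9, 0.1, -158.4]
force: [0.3, 0.3, -2.5]
grip_width: 0.0475
[ 38.45017587 -73.18901505 160.64448661] [-1.7994e+02  5.0000e-02 -1.5844e+02] [ 0.3  0.3 -2.5] 0.04748075128375726
tcp [0.5922 0.0764 0.1606] rot [-1.7994e+02  5.0000e-02 -1.5844e+02] delta tool mm [ 1.  -0.7 60.6] norm 60.7
```

View pics/w22.png

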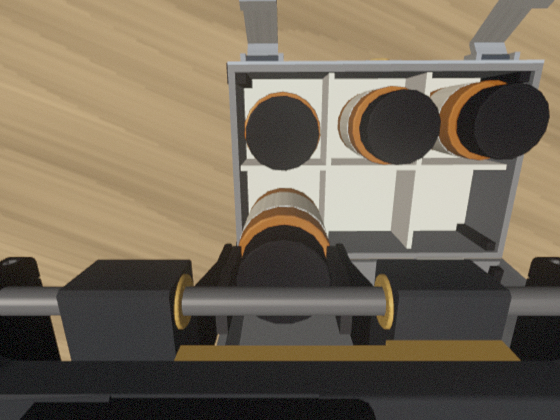

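```bash
python3 -m pendant '[{"rx":0,"ry":0,"rz":0,"tx":0.7,"ty":-0.5,"tz":10,"jaw":40},{"rx":0,"ry":0,"rz":0,"tx":0,"ty":0,"tz":14,"jaw":40},{"rx":0,"ry":0,"rz":0,"tx":0,"ty":0,"tz":14,"jaw":40},{"rx":0,"ry":0,"rz":0,"tx":0,"ty":0,"tz":12,"jaw":40},{"rx":0,"ry":0,"rz":0,"tx":0,"ty":0,"tz":7,"jaw":40},{"rx":0,"ry":0,"rz":0,"tx":0,"ty":0,"tz":5,"jaw":40},{"rx":0,"ry":0,"rz":0,"tx":0,"ty":0,"tz":3,"jaw":40},{"rx":0,"ry":0,"rz":0,"tx":0,"ty":0,"tz":2,"jaw":40},{"rx":0,"ry":0,"rz":0,"tx":0,"ty":0,"tz":0,"jaw":40},{"rx":0,"ry":0,"rz":0,"tx":0,"ty":0,"tz":0,"jaw":40}]'
python3 - <<'E'
from h import *
p,Rm,o=tcp(); print(w2c(p),o["tool_rot"].round(2),o["force"].round(1),o["grip_width"])
E
```

```text
time_s: 31.38
tool_pos: [0.5927, 0.0759, 0.0947]
tool_rot: [-179.9, 0.2, -158.4]
force: [0.1, 1.2, -2.4]
grip_width: 0.0474
[ 38.72004074 -73.81139581  94.7319338 ] [-1.7989e+02  1.7000e-01 -1.5843e+02] [ 0.1  1.2 -2.4] 0.04735772811191388
```

```bash
python3 -m pendant '[{"rx":0,"ry":0,"rz":0,"tx":0,"ty":0,"tz":1.5,"jaw":40},{"rx":0,"ry":0,"rz":0,"tx":0,"ty":0,"tz":1.5,"jaw":40},{"rx":0,"ry":0,"rz":0,"tx":0,"ty":0,"tz":1,"jaw":40},{"rx":0,"ry":0,"rz":0,"tx":0,"ty":0,"tz":0.5,"jaw":40},{"rx":0,"ry":0,"rz":0,"tx":0,"ty":0,"tz":0,"jaw":40},{"rx":0,"ry":0,"rz":0,"tx":0,"ty":0,"tz":0,"jaw":40}]'
```

```text
time_s: 31.88
tool_pos: [0.5929, 0.0759, 0.0911]
tool_rot: [-179.8, 0.2, -158.4]
force: [-2.3, -0.7, 5.2]
grip_width: 0.0475
```

The floor contact shows in the force (+5 N). I'll release, rise, then view the case from above.

```bash
python3 -m pendant '[{"rx":0,"ry":0,"rz":0,"tx":0,"ty":0,"tz":0,"jaw":52},{"rx":0,"ry":0,"rz":0,"tx":0,"ty":0,"tz":0,"jaw":58},{"rx":0,"ry":0,"rz":0,"tx":0,"ty":0,"tz":0,"jaw":58},{"rx":0,"ry":0,"rz":0,"tx":0,"ty":0,"tz":0,"jaw":58},{"rx":0,"ry":0,"rz":0,"tx":0,"ty":0,"tz":-8,"jaw":58},{"rx":0,"ry":0,"rz":0,"tx":0,"ty":0,"tz":-20,"jaw":58},{"rx":0,"ry":0,"rz":0,"tx":0,"ty":0,"tz":-30,"jaw":58},{"rx":0,"ry":0,"rz":0,"tx":0,"ty":0,"tz":-35,"jaw":58},{"rx":0,"ry":0,"rz":0,"tx":0,"ty":0,"tz":-35,"jaw":58},{"rx":0,"ry":0,"rz":0,"tx":10,"ty":0,"tz":-35,"jaw":58},{"rx":0,"ry":0,"rz":0,"tx":15,"ty":0,"tz":-35,"jaw":58},{"rx":0,"ry":0,"rz":0,"tx":10,"ty":0,"tz":-35,"jaw":50},{"rx":0,"ry":0,"rz":0,"tx":0,"ty":0,"tz":-10,"jaw":50},{"rx":0,"ry":0,"rz":0,"tx":0,"ty":0,"tz":0,"jaw":50},{"rx":0,"ry":0,"rz":0,"tx":0,"ty":0,"tz":0,"jaw":50}]'
python3 - <<'E'
from h import *
c=cam("wrist"); save(c,"w23"); Q=cloud(c)
caps(c,0.09,0.11,box=(0.3,0.8,-0.1,0.4))
p,Rm,o=tcp(); print(w2c(p),p,o["tool_rot"].round(2),o["force"].round(1),o["grip_width"],o["qpos"].round(1))
go(c2w(143,0,340),[-172,0,CY+90])
E
```

```text
time_s: 33.13
tool_pos: [0.5593, 0.0631, 0.3329]
tool_rot: [-179.9, 0.2, -158.4]
force: [-0.1, 0.1, 0.2]
grip_width: 0.0499
cap px [405. 148.] [384, 129, 42, 39, 1301] z 0.1002 circ 469.9 183.0 23.6 ray [469.4 181.4]
cap px [348. 151.] [328, 131, 40, 40, 1194] z 0.1003 circ 498.3 120.7 23.2 ray [497.3 119.7]
cap px [283. 154.] [265, 135, 38, 39, 1141] z 0.1005 circ 529.7 50.0 22.8 ray [529.1  49.9]
cap px [284. 208.] [266, 190, 37, 37, 1063] z 0.1004 circ 593.3 76.2 23.8 ray [591.7  75.2]
[  2.50269458 -73.37482214 331.69094231] [0.55889674 0.06292475 0.33169094] [-1.7992e+02  5.0000e-02 -1.5844e+02] [-0.7 -0.9  0.3] 0.05047095058653732 [ 41.6  12.6 -59.2  85.5  10.9  88.   94.2]
tcp [0.5589 0.0629 0.3317] rot [-1.7992e+02  5.0000e-02 -1.5844e+02] delta tool mm [-140.4   73.6   -8.3] norm 158.7
rotvec tool [ 6.26  6.38 89.75] delta after turn [ 73.4 138.  -27.8]
```

View pics/w23.png

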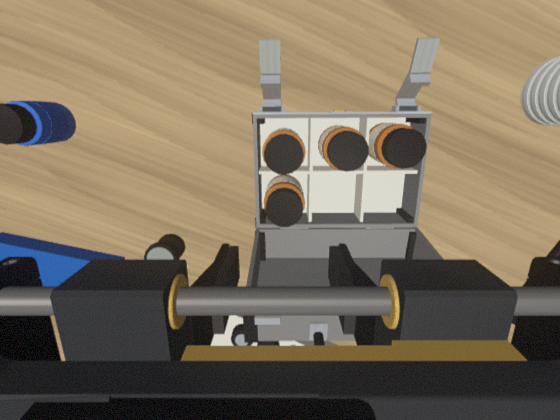

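All four jars read cap tops at 100 mm, upright in their own cells: A at case (-29,-75) and B at (39,-74). Next, turn the hand to take the handle and close the lid.

```bash
python3 -m pendant '[{"rx":0.45,"ry":0.45,"rz":6.4,"tx":0,"ty":0,"tz":-2,"jaw":40},{"rx":0.45,"ry":0.45,"rz":6.4,"tx":0,"ty":0,"tz":-2,"jaw":40},{"rx":0.45,"ry":0.45,"rz":6.4,"tx":0,"ty":0,"tz":-2,"jaw":40},{"rx":0.45,"ry":0.45,"rz":6.4,"tx":0,"ty":0,"tz":-2,"jaw":40},{"rx":0.45,"ry":0.45,"rz":6.4,"tx":0,"ty":0,"tz":-2,"jaw":40},{"rx":0.45,"ry":0.45,"rz":6.4,"tx":0,"ty":0,"tz":-2,"jaw":40},{"rx":0.45,"ry":0.45,"rz":6.4,"tx":0,"ty":0,"tz":-2,"jaw":40},{"rx":0.45,"ry":0.45,"rz":6.4,"tx":0,"ty":0,"tz":-2,"jaw":40},{"rx":0.45,"ry":0.45,"rz":6.4,"tx":0,"ty":0,"tz":-2,"jaw":40},{"rx":0.45,"ry":0.45,"rz":6.4,"tx":0,"ty":0,"tz":-2,"jaw":40},{"rx":0.45,"ry":0.45,"rz":6.4,"tx":0,"ty":0,"tz":-2,"jaw":40},{"rx":0.45,"ry":0.45,"rz":6.4,"tx":0,"ty":0,"tz":-2,"jaw":40},{"rx":0.45,"ry":0.45,"rz":6.4,"tx":0,"ty":0,"tz":-2,"jaw":40},{"rx":0.45,"ry":0.45,"rz":6.5,"tx":0,"ty":0,"tz":-2,"jaw":40},{"rx":0,"ry":0,"rz":0,"tx":0,"ty":0,"tz":0,"jaw":40}]'
python3 - <<'E'
from h import *
p,Rm,o=tcp(); print(w2c(p),p,o["tool_rot"].round(2),o["qpos"].round(1))
go(c2w(143,0,325),[-172,0,CY+90])
c=cam("wrist"); save(c,"w24")
t=cam("top"); save(t,"t24")
E
```

```text
time_s: 34.43
tool_pos: [0.5606, 0.0641, 0.3582]
tool_rot: [-171.9, 0.0, 111.6]
force: [0.0, 0.3, 0.2]
grip_width: 0.0401
[  4.52449956 -72.95136776 358.22506528] [0.56061969 0.06406424 0.35822507] [-1.7188e+02  2.0000e-02  1.1156e+02] [ 24.9  17.1 -45.3  76.1  12.5  99.8   2.9]
tcp [0.5606 0.0641 0.3582] rot [-1.7188e+02  2.0000e-02  1.1156e+02] delta tool mm [ 73.2 141.7  13.3] norm 160.0
rotvec tool [-0.12  0.01 -0.1 ] delta after turn [ 73.  141.8  13.6]
```

View pics/t24.png

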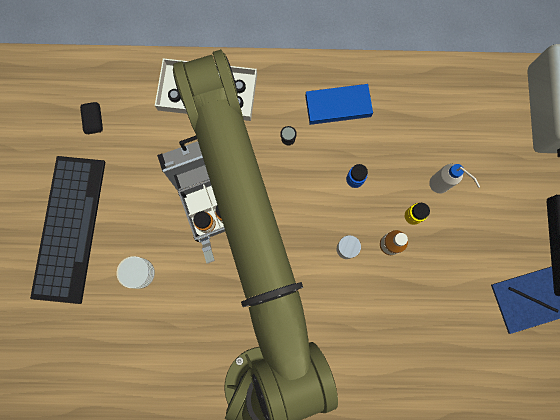

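The top view shows no amber jar left on the bench; only blue (357,175), yellow (418,212), the etchant bottle and the tub remain. Now over the handle.

```bash
python3 -m pendant '[{"rx":0,"ry":0,"rz":0,"tx":12,"ty":24,"tz":2,"jaw":40},{"rx":0,"ry":0,"rz":0,"tx":12,"ty":24,"tz":2,"jaw":40},{"rx":0,"ry":0,"rz":0,"tx":12,"ty":24,"tz":2,"jaw":40},{"rx":0,"ry":0,"rz":0,"tx":12,"ty":24,"tz":2,"jaw":40},{"rx":0,"ry":0,"rz":0,"tx":12,"ty":24,"tz":2,"jaw":40},{"rx":0,"ry":0,"rz":0,"tx":12,"ty":22,"tz":2,"jaw":40},{"rx":0,"ry":0,"rz":0,"tx":0,"ty":0,"tz":0,"jaw":40},{"rx":0,"ry":0,"rz":0,"tx":0,"ty":0,"tz":0,"jaw":40},{"rx":0,"ry":0,"rz":0,"tx":0,"ty":0,"tz":0,"jaw":40}]'
python3 - <<'E'
from h import *
p,Rm,o=tcp(); print(w2c(p),p,o["tool_rot"].round(2),o["qpos"].round(1))
go(c2w(142.7,0,250),[-172,0,CY+90])
c=cam("wrist"); save(c,"w25"); Q=cloud(c)
m=(Q[...,2]>0.245)&(Q[...,2]<0.275)
k=np.array([w2c(q) for q in Q[m]]); k=k[(abs(k[:,0]-143)<40)&(abs(k[:,1])<60)]
print(len(k), np.percentile(k,[2,50,98],axis=0).round(1))
E
```

```text
time_s: 35.28
tool_pos: [0.6628, 0.1821, 0.3286]
tool_rot: [-172.0, 0.1, 111.8]
force: [-0.5, 0.4, -0.3]
grip_width: 0.0398
[143.04391501  -0.93265539 328.57473685] [0.66279696 0.18210716 0.32857474] [-1.7202e+02  1.1000e-01  1.1180e+02] [  6.4  34.3 -44.   58.1  22.1 103.3  -8.3]
tcp [0.6628 0.1821 0.3286] rot [-1.7202e+02  1.1000e-01  1.1180e+02] delta tool mm [ 1.1 10.6 77.9] norm 78.6
rotvec tool [0.02 0.12 0.13] delta after turn [ 0.9 10.6 77.9]
1511 [[138.3 -40.3 253.2]
 [143.4   4.7 257.4]
 [147.8  44.  259.2]]
```

View pics/w25.png

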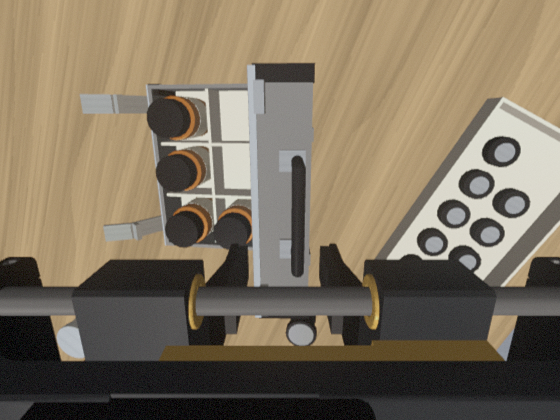

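The bar at (297,215) is at case x = 143 with its top at z = 259 mm, as predicted. Descend and grip.

```bash
python3 -m pendant '[{"rx":0,"ry":0,"rz":0,"tx":1,"ty":2,"tz":15,"jaw":40},{"rx":0,"ry":0,"rz":0,"tx":0,"ty":2,"tz":16,"jaw":40},{"rx":0,"ry":0,"rz":0,"tx":0,"ty":2,"tz":16,"jaw":40},{"rx":0,"ry":0,"rz":0,"tx":0,"ty":2.5,"tz":16,"jaw":40},{"rx":0,"ry":0,"rz":0,"tx":0,"ty":2.5,"tz":14,"jaw":40},{"rx":0,"ry":0,"rz":0,"tx":0,"ty":0,"tz":0,"jaw":40},{"rx":0,"ry":0,"rz":0,"tx":0,"ty":0,"tz":0,"jaw":4},{"rx":0,"ry":0,"rz":0,"tx":0,"ty":0,"tz":0,"jaw":4},{"rx":0,"ry":0,"rz":0,"tx":0,"ty":0,"tz":0,"jaw":4},{"rx":0,"ry":0,"rz":0,"tx":0,"ty":0,"tz":0,"jaw":4},{"rx":0,"ry":0,"rz":0,"tx":0,"ty":0,"tz":0,"jaw":4}]' 20
python3 - <<'E'
from h import *
p,Rm,o=tcp(); print(w2c(p),o["tool_rot"].round(2),o["force"].round(1),o["grip_width"])
g=p-Rm[:,2]*0.005; k=w2c(g); print("grasp",k,"r",np.hypot(k[0]-77,k[2]-60.5),"phi",np.degrees(np.arctan2(k[2]-60.5,-(k[0]-77)))-11.4)
E
```

```text
time_s: 36.25
tool_pos: [0.6633, 0.1837, 0.2522]
tool_rot: [-172.2, 0.1, 111.7]
force: [0.2, -0.0, -0.1]
grip_width: 0.0145
[144.1377467    0.35516942 252.20988102] [-1.7217e+02  1.0000e-01  1.1171e+02] [ 0.2 -0.  -0.1] 0.014455717398865966
grasp [144.81891084   0.36474644 257.163256  ] r 208.02846182484348 phi 97.62664623773166
```

```bash
python3 -m pendant '[{"rx":0,"ry":0,"rz":0,"tx":0,"ty":0,"tz":1,"jaw":4},{"rx":0,"ry":0,"rz":0,"tx":0,"ty":0,"tz":1,"jaw":4},{"rx":0,"ry":0,"rz":0,"tx":0,"ty":-12,"tz":-1.5,"jaw":4},{"rx":0,"ry":0,"rz":0,"tx":0,"ty":-13,"tz":-1.5,"jaw":4},{"rx":0,"ry":0,"rz":0,"tx":0,"ty":-17.5,"tz":0,"jaw":4},{"rx":0,"ry":0,"rz":0,"tx":0,"ty":-17.5,"tz":1,"jaw":4},{"rx":0,"ry":0,"rz":0,"tx":0,"ty":-17.5,"tz":3,"jaw":4},{"rx":0,"ry":0,"rz":0,"tx":0,"ty":-17.5,"tz":4,"jaw":4},{"rx":0,"ry":0,"rz":0,"tx":0,"ty":-16.5,"tz":6,"jaw":4},{"rx":0,"ry":0,"rz":0,"tx":0,"ty":-16,"tz":7,"jaw":4},{"rx":0,"ry":0,"rz":0,"tx":0,"ty":0,"tz":0,"jaw":4}]'
python3 - <<'E'
from h import *
p,Rm,o=tcp(); print(w2c(p),o["tool_rot"].round(2),o["force"].round(1),o["grip_width"])
g=p-Rm[:,2]*0.005; k=w2c(g); print("grasp",k,"r",np.hypot(k[0]-77,k[2]-60.5),"phi",np.degrees(np.arctan2(k[2]-60.5,-(k[0]-77)))-11.4)
s=cam("scene"); save(s,"s26",(200,40,440,240),3)
E
```

```text
time_s: 37.17
tool_pos: [0.5412, 0.135, 0.2495]
tool_rot: [-172.0, 0.2, 111.7]
force: [-3.6, 0.0, 3.0]
grip_width: 0.0091
[1.26047483e+01 1.65699678e-01 2.49479428e+02] [-172.02    0.2   111.71] [-3.6  0.   3. ] 0.009130370257619385
grasp [1.32991408e+01 1.84010165e-01 2.54430941e+02] r 204.1249848642408 phi 60.41610285311628
```

View pics/s26.png

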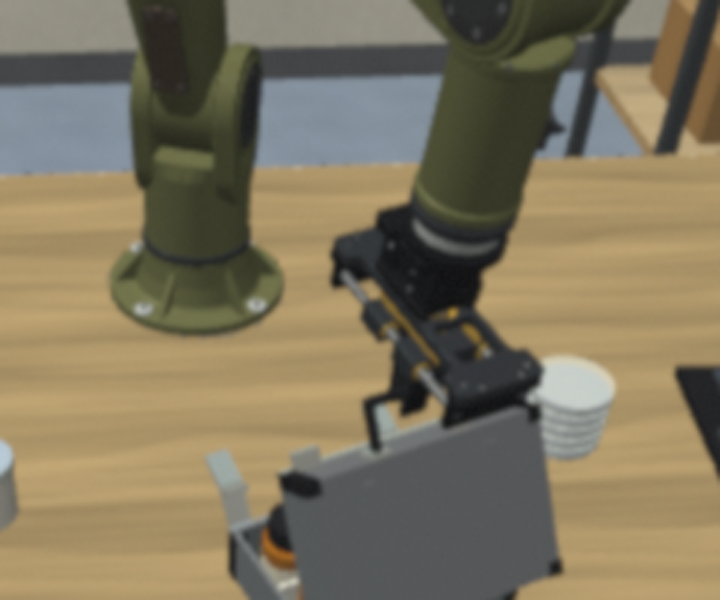

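```bash
python3 -m pendant '[{"rx":0,"ry":0,"rz":0,"tx":0,"ty":-15.5,"tz":8.5,"jaw":4},{"rx":0,"ry":0,"rz":0,"tx":0,"ty":-14.5,"tz":10,"jaw":4},{"rx":0,"ry":0,"rz":0,"tx":0,"ty":-13.5,"tz":11,"jaw":4},{"rx":0,"ry":0,"rz":0,"tx":0,"ty":-12.5,"tz":12.5,"jaw":4},{"rx":0,"ry":0,"rz":0,"tx":0,"ty":-11.5,"tz":13.5,"jaw":4},{"rx":0,"ry":0,"rz":0,"tx":0,"ty":-10.5,"tz":14.5,"jaw":4},{"rx":0,"ry":0,"rz":0,"tx":0,"ty":-9,"tz":15,"jaw":4},{"rx":0,"ry":0,"rz":0,"tx":0,"ty":-8,"tz":16,"jaw":4},{"rx":0,"ry":0,"rz":0,"tx":0,"ty":-6,"tz":16.5,"jaw":4},{"rx":0,"ry":0,"rz":0,"tx":0,"ty":0,"tz":0,"jaw":4}]'
python3 - <<'E'
from h import *
p,Rm,o=tcp(); print(w2c(p),o["tool_rot"].round(2),o["force"].round(1),o["grip_width"])
g=p-Rm[:,2]*0.005; k=w2c(g); print("grasp",k,"r",np.hypot(k[0]-77,k[2]-60.5),"phi",np.degrees(np.arctan2(k[2]-60.5,-(k[0]-77)))-11.4)
E
```

```text
time_s: 38.05
tool_pos: [0.4327, 0.0916, 0.1443]
tool_rot: [-171.7, 0.1, 111.7]
force: [-4.7, -1.5, -0.3]
grip_width: 0.0089
[-1.04233620e+02 -1.27593989e-01  1.44307958e+02] [-1.7174e+02  6.0000e-02  1.1172e+02] [-4.7 -1.5 -0.3] 0.008897722464501483
grasp [-1.03515529e+02 -1.21109162e-01  1.49256120e+02] r 201.15542549400712 phi 14.782485233953922
```

```bash
python3 -m pendant '[{"rx":0,"ry":0,"rz":0,"tx":0,"ty":-3,"tz":8.5,"jaw":4},{"rx":0,"ry":0,"rz":0,"tx":0,"ty":-2.5,"tz":8.5,"jaw":4},{"rx":0,"ry":0,"rz":0,"tx":0,"ty":-2,"tz":9,"jaw":4},{"rx":0,"ry":0,"rz":0,"tx":0,"ty":-2,"tz":8.5,"jaw":4},{"rx":0,"ry":0,"rz":0,"tx":0,"ty":-1.5,"tz":7,"jaw":4},{"rx":0,"ry":0,"rz":0,"tx":0,"ty":-0.5,"tz":4,"jaw":4},{"rx":0,"ry":0,"rz":0,"tx":0,"ty":0,"tz":2,"jaw":4},{"rx":0,"ry":0,"rz":0,"tx":0,"ty":0,"tz":0,"jaw":4},{"rx":0,"ry":0,"rz":0,"tx":0,"ty":0,"tz":0,"jaw":4}]'
python3 - <<'E'
from h import *
p,Rm,o=tcp(); print(w2c(p),o["tool_rot"].round(2),o["force"].round(1),o["grip_width"])
g=p-Rm[:,2]*0.005; k=w2c(g); print("grasp",k,"r",np.hypot(k[0]-77,k[2]-60.5),"phi",np.degrees(np.arctan2(k[2]-60.5,-(k[0]-77)))-11.4)
c=cam("wrist"); save(c,"w27"); Q=cloud(c)
for u,v in ((440,60),(500,60),(540,60),(440,200),(500,200),(540,200)): print(u,v,w2c(Q[v,u]).round(1))
E
```

```text
time_s: 38.8
tool_pos: [0.4181, 0.0858, 0.1008]
tool_rot: [-172.0, 0.1, 111.7]
force: [-5.0, -1.8, -1.7]
grip_width: 0.0091
[-119.91134483   -0.1260597   100.77470691] [-1.7195e+02  6.0000e-02  1.1173e+02] [-5.  -1.8 -1.7] 0.009147872254935989
grasp [-119.21148872   -0.12018389  105.72548128] r 201.35613341136434 phi 1.5796188208959077
440 60 [-61.9  97.7 118.7]
500 60 [-42.   97.4 118.3]
540 60 [-29.3  97.1 118.3]
440 200 [-54.7  46.5 118.2]
500 200 [-32.2  47.2 117.4]
540 200 [-16.9  47.3 115.6]
```

View pics/w27.png

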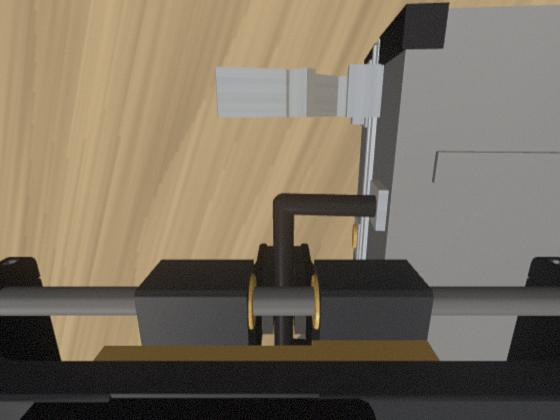

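The lid is still about 2° open: the lid top reads 118 mm against 113. I'll press down further.

```bash
python3 -m pendant '[{"rx":0,"ry":0,"rz":0,"tx":0,"ty":-0.5,"tz":2.5,"jaw":4},{"rx":0,"ry":0,"rz":0,"tx":0,"ty":-0.5,"tz":2.5,"jaw":4},{"rx":0,"ry":0,"rz":0,"tx":0,"ty":0,"tz":2,"jaw":4},{"rx":0,"ry":0,"rz":0,"tx":0,"ty":0,"tz":1,"jaw":4},{"rx":0,"ry":0,"rz":0,"tx":0,"ty":0,"tz":0,"jaw":4},{"rx":0,"ry":0,"rz":0,"tx":0,"ty":0,"tz":0,"jaw":4}]'
python3 - <<'E'
from h import *
p,Rm,o=tcp(); print(w2c(p),o["force"].round(1))
c=cam("wrist"); save(c,"w27"); Q=cloud(c)
for u,v in ((440,60),(500,60),(540,60),(440,200),(500,200),(540,200)): print(u,v,w2c(Q[v,u]).round(1))
E
```

```text
time_s: 39.35
tool_pos: [0.4166, 0.0852, 0.0933]
tool_rot: [-172.0, 0.1, 111.7]
force: [-4.1, -2.2, -0.6]
grip_width: 0.0088
[-121.56972299   -0.18428483   93.30767833] [-4.1 -2.2 -0.6]
440 60 [-64.   97.5 112.7]
500 60 [-44.6  97.1 112.9]
540 60 [-31.7  97.  112.2]
440 200 [-57.2  47.2 113.5]
500 200 [-35.4  47.9 113. ]
540 200 [-21.   48.2 112.1]
```

```bash
python3 -m pendant '[{"rx":0,"ry":0,"rz":0,"tx":0,"ty":0,"tz":1,"jaw":4},{"rx":0,"ry":0,"rz":0,"tx":0,"ty":0,"tz":1,"jaw":4},{"rx":0,"ry":0,"rz":0,"tx":0,"ty":0,"tz":1,"jaw":4},{"rx":0,"ry":0,"rz":0,"tx":0,"ty":0,"tz":0,"jaw":4}]'
```

```text
time_s: 39.73
tool_pos: [0.4164, 0.0851, 0.0921]
tool_rot: [-172.0, 0.1, 111.7]
force: [-7.9, -2.2, 14.4]
grip_width: 0.0091
```

Pressing gives 14 N of resistance, so the lid is on its seat. I'll release, rise and turn for the left lever.

```bash
python3 -m pendant '[{"rx":0,"ry":0,"rz":0,"tx":0,"ty":0,"tz":0,"jaw":34},{"rx":0,"ry":0,"rz":0,"tx":0,"ty":0,"tz":0,"jaw":34},{"rx":0,"ry":0,"rz":0,"tx":0,"ty":0,"tz":0,"jaw":34},{"rx":0,"ry":0,"rz":0,"tx":0,"ty":0,"tz":0,"jaw":34},{"rx":0,"ry":0,"rz":0,"tx":0,"ty":-1,"tz":-10,"jaw":34},{"rx":0,"ry":0,"rz":0,"tx":0,"ty":-3,"tz":-22,"jaw":34},{"rx":0,"ry":0,"rz":0,"tx":0,"ty":-4,"tz":-30,"jaw":34},{"rx":0,"ry":0,"rz":0,"tx":0,"ty":-4,"tz":-30,"jaw":44},{"rx":0,"ry":0,"rz":0,"tx":0,"ty":0,"tz":0,"jaw":44}]'
python3 - <<'E'
from h import *
p,Rm,o=tcp(); print(w2c(p),o["tool_rot"].round(2),o["qpos"].round(1))
go(c2w(-143.5,90.3,140),[180,15,CY])
c=cam("wrist"); Q=cloud(c)
for u,v in ((440,60),(500,60),(540,60),(440,200),(500,200),(540,200)): print(u,v,w2c(Q[v,u]).round(1))
E
```

```text
time_s: 40.48
tool_pos: [0.4207, 0.0866, 0.1889]
tool_rot: [-172.6, 0.3, 111.7]
force: [0.9, 0.4, 0.5]
grip_width: 0.0403
[-117.18741252   -0.40217822  188.87287126] [-172.64    0.3   111.73] [ 32.5   0.6 -48.2 109.7   1.6  77.2   5.6]
tcp [0.4207 0.0866 0.1889] rot [-172.64    0.3   111.73] delta tool mm [ 91.  -19.8  51.4] norm 106.3
rotvec tool [ 6.25 -5.76 89.87] delta after turn [-12.8 -90.7  54. ]
440 60 [-30.8 110.1 113.4]
500 60 [  3.1 109.4 114.2]
540 60 [ 26.2 109.3 112.2]
440 200 [-18.1  21.5 112.8]
500 200 [ 20.4  22.8 112.4]
540 200 [ 44.4  24.  113.4]
```

```bash
python3 -m pendant '[{"rx":0.45,"ry":-0.4,"rz":6.4,"tx":0,"ty":0,"tz":0,"jaw":44},{"rx":0.45,"ry":-0.4,"rz":6.4,"tx":0,"ty":0,"tz":0,"jaw":44},{"rx":0.45,"ry":-0.4,"rz":6.4,"tx":0,"ty":0,"tz":0,"jaw":44},{"rx":0.45,"ry":-0.4,"rz":6.4,"tx":0,"ty":0,"tz":0,"jaw":44},{"rx":0.45,"ry":-0.4,"rz":6.4,"tx":0,"ty":0,"tz":0,"jaw":44},{"rx":0.45,"ry":-0.4,"rz":6.4,"tx":0,"ty":0,"tz":0,"jaw":44},{"rx":0.45,"ry":-0.4,"rz":6.4,"tx":0,"ty":0,"tz":0,"jaw":44},{"rx":0.45,"ry":-0.4,"rz":6.4,"tx":0,"ty":0,"tz":0,"jaw":44},{"rx":0.45,"ry":-0.4,"rz":6.4,"tx":0,"ty":0,"tz":0,"jaw":44},{"rx":0.45,"ry":-0.4,"rz":6.4,"tx":0,"ty":0,"tz":0,"jaw":44},{"rx":0.45,"ry":-0.4,"rz":6.4,"tx":0,"ty":0,"tz":0,"jaw":44},{"rx":0.45,"ry":-0.4,"rz":6.4,"tx":0,"ty":0,"tz":0,"jaw":44},{"rx":0.45,"ry":-0.4,"rz":6.4,"tx":0,"ty":0,"tz":0,"jaw":44},{"rx":0.45,"ry":-0.4,"rz":6.4,"tx":0,"ty":0,"tz":0,"jaw":44},{"rx":0,"ry":0,"rz":0,"tx":0,"ty":0,"tz":0,"jaw":44},{"rx":0,"ry":0,"rz":0,"tx":0,"ty":0,"tz":0,"jaw":44}]'
python3 - <<'E'
from h import *
p,Rm,o=tcp(); print(w2c(p),o["tool_rot"].round(2),o["qpos"].round(1))
go(c2w(-140,90.3,135),[180,15,CY])
E
```

```text
time_s: 41.87
tool_pos: [0.4168, 0.0854, 0.1826]
tool_rot: [-179.5, 15.5, 22.2]
force: [-0.3, -0.1, -0.0]
grip_width: 0.0441
[-1.21252148e+02 -9.37813526e-02  1.82614618e+02] [-179.52   15.52   22.17] [ 25.3   8.6 -44.5 105.3   6.2  84.2 -89. ]
tcp [0.4168 0.0854 0.1826] rot [-179.52   15.52   22.17] delta tool mm [ -4.5 -90.1  51.4] norm 103.9
rotvec tool [-0.35  0.52  0.5 ] delta after turn [ -5.8 -90.4  50.8]
```

```bash
python3 -m pendant '[{"rx":-0.3,"ry":0.5,"rz":0.5,"tx":-2,"ty":-30,"tz":0,"jaw":44},{"rx":0,"ry":0,"rz":0,"tx":-2,"ty":-30,"tz":0,"jaw":44},{"rx":0,"ry":0,"rz":0,"tx":-1,"ty":-30,"tz":10,"jaw":44},{"rx":0,"ry":0,"rz":0,"tx":0,"ty":0,"tz":20,"jaw":44},{"rx":0,"ry":0,"rz":0,"tx":0,"ty":0,"tz":20,"jaw":44},{"rx":0,"ry":0,"rz":0,"tx":0,"ty":0,"tz":0,"jaw":44},{"rx":0,"ry":0,"rz":0,"tx":0,"ty":0,"tz":0,"jaw":44},{"rx":0,"ry":0,"rz":0,"tx":0,"ty":0,"tz":0,"jaw":44}]'
python3 - <<'E'
from h import *
p,Rm,o=tcp(); print(w2c(p),o["tool_rot"].round(2))
go(c2w(-143,90.3,73),[180,15,CY])
c=cam("wrist"); save(c,"w28")
E
```

```text
time_s: 42.53
tool_pos: [0.3681, 0.1626, 0.137]
tool_rot: [180.0, 14.9, 21.5]
force: [0.2, 0.3, -0.6]
grip_width: 0.0438
[-138.08359016   89.66418362  137.04741865] [179.99  14.93  21.49]
tcp [0.3681 0.1626 0.137 ] rot [179.99  14.93  21.49] delta tool mm [11.7 -0.6 63.2] norm 64.2
rotvec tool [-0.03 -0.07 -0.15] delta after turn [11.8 -0.6 63.1]
```

View pics/w28.png

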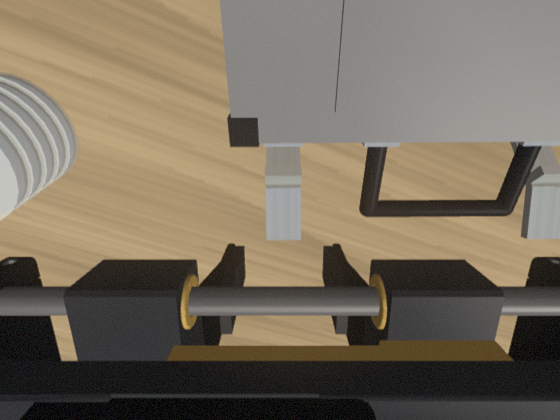

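The left tab (columns 266–301) is centred between the fingers. Descend and pinch.

```bash
python3 -m pendant '[{"rx":0,"ry":0,"rz":0,"tx":3,"ty":0,"tz":16,"jaw":40},{"rx":0,"ry":0,"rz":0,"tx":3,"ty":-0.5,"tz":16,"jaw":40},{"rx":0,"ry":0,"rz":0,"tx":3,"ty":0,"tz":16,"jaw":40},{"rx":0,"ry":0,"rz":0,"tx":3,"ty":0,"tz":15,"jaw":40},{"rx":0,"ry":0,"rz":0,"tx":0,"ty":0,"tz":0,"jaw":40},{"rx":0,"ry":0,"rz":0,"tx":0,"ty":0,"tz":0,"jaw":15},{"rx":0,"ry":0,"rz":0,"tx":0,"ty":0,"tz":0,"jaw":15},{"rx":0,"ry":0,"rz":0,"tx":0,"ty":0,"tz":0,"jaw":15},{"rx":0,"ry":0,"rz":0,"tx":0,"ty":0,"tz":0,"jaw":15},{"rx":0,"ry":0,"rz":0,"tx":0,"ty":0,"tz":0,"jaw":15}]' 12
python3 - <<'E'
from h import *
p,Rm,o=tcp(); print(w2c(p),o["tool_rot"].round(2),o["force"].round(1),o["grip_width"])
E
```

```text
time_s: 43.42
tool_pos: [0.3638, 0.1613, 0.0731]
tool_rot: [179.9, 14.9, 21.4]
force: [0.8, -0.5, 1.9]
grip_width: 0.0236
[-142.56511917   90.00037256   73.12416366] [179.92  14.88  21.44] [ 0.8 -0.5  1.9] 0.02357429507840058
```

```bash
python3 -m pendant '[{"rx":0,"ry":0,"rz":0,"tx":1.3,"ty":0,"tz":-3,"jaw":15},{"rx":0,"ry":0,"rz":0,"tx":1.3,"ty":0,"tz":-3,"jaw":15},{"rx":0,"ry":0,"rz":0,"tx":2,"ty":0,"tz":-3.8,"jaw":15},{"rx":0,"ry":0,"rz":0,"tx":2.3,"ty":0,"tz":-3.7,"jaw":15},{"rx":0,"ry":0,"rz":0,"tx":2.4,"ty":0,"tz":-3.6,"jaw":15},{"rx":0,"ry":0,"rz":0,"tx":2.7,"ty":0,"tz":-3.4,"jaw":15},{"rx":0,"ry":0,"rz":0,"tx":2.9,"ty":0,"tz":-3.3,"jaw":15},{"rx":0,"ry":0,"rz":0,"tx":3,"ty":0,"tz":-3.2,"jaw":15},{"rx":0,"ry":0,"rz":0,"tx":3.2,"ty":0,"tz":-3,"jaw":15},{"rx":0,"ry":0,"rz":0,"tx":3.4,"ty":0,"tz":-2.7,"jaw":15},{"rx":0,"ry":0,"rz":0,"tx":3.6,"ty":0,"tz":-2.4,"jaw":15},{"rx":0,"ry":0,"rz":0,"tx":0,"ty":0,"tz":0,"jaw":15}]'
python3 - <<'E'
from h import *
p,Rm,o=tcp(); print(w2c(p),o["tool_rot"].round(2),o["force"].round(1),o["grip_width"])
c=cam("wrist"); save(c,"w29")
E
```

```text
time_s: 44.42
tool_pos: [0.3977, 0.1749, 0.0996]
tool_rot: [180.0, 14.9, 21.4]
force: [-1.7, -3.0, 6.0]
grip_width: 0.0237
[-105.96293506   90.16216058   99.56615043] [179.98  14.91  21.44] [-1.7 -3.   6. ] 0.023738374307075708
```

View pics/w29.png

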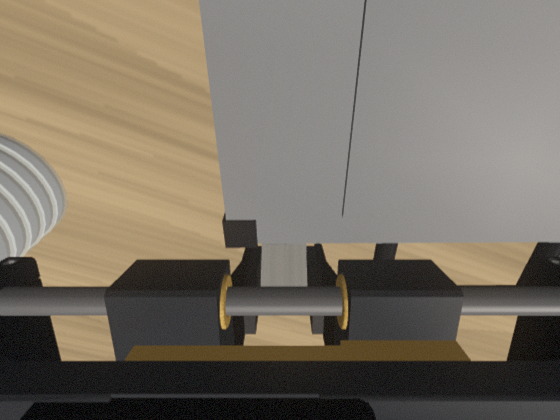

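```bash
python3 -m pendant '[{"rx":0,"ry":0,"rz":0,"tx":1.3,"ty":0,"tz":-0.7,"jaw":15},{"rx":0,"ry":0,"rz":0,"tx":1.3,"ty":0,"tz":-0.7,"jaw":15},{"rx":0,"ry":0,"rz":0,"tx":1,"ty":0,"tz":-0.5,"jaw":15},{"rx":0,"ry":0,"rz":0,"tx":0,"ty":0,"tz":0,"jaw":15}]'
python3 - <<'E'
from h import *
p,Rm,o=tcp(); print(w2c(p),o["tool_rot"].round(2),o["force"].round(1),o["grip_width"])
E
```

```text
time_s: 44.8
tool_pos: [0.3981, 0.1751, 0.0997]
tool_rot: [179.9, 15.3, 21.5]
force: [-7.1, -4.4, 5.9]
grip_width: 0.0234
[-105.56624724   90.17051062   99.66711996] [179.94  15.31  21.46] [-7.1 -4.4  5.9] 0.023406183005901315
```

Moving 3.6 mm further gave only 0.4 mm of travel and -7 N, so the left lever is at its home stop. I'll release and go to the right lever.

```bash
python3 -m pendant '[{"rx":0,"ry":0,"rz":0,"tx":-1,"ty":0,"tz":0,"jaw":42},{"rx":0,"ry":0,"rz":0,"tx":0,"ty":0,"tz":0,"jaw":42},{"rx":0,"ry":0,"rz":0,"tx":0,"ty":0,"tz":0,"jaw":42},{"rx":0,"ry":0,"rz":0,"tx":-3,"ty":0,"tz":-10,"jaw":42},{"rx":0,"ry":0,"rz":0,"tx":-5,"ty":0,"tz":-20,"jaw":42},{"rx":0,"ry":0,"rz":0,"tx":-8,"ty":0,"tz":-30,"jaw":42},{"rx":0,"ry":2,"rz":0,"tx":-4,"ty":25,"tz":-10,"jaw":42},{"rx":0,"ry":4,"rz":0,"tx":-5,"ty":30,"tz":0,"jaw":42},{"rx":0,"ry":4,"rz":0,"tx":-5,"ty":30,"tz":0,"jaw":42},{"rx":0,"ry":4,"rz":0,"tx":-5,"ty":30,"tz":0,"jaw":42},{"rx":0,"ry":1,"rz":0,"tx":-5,"ty":30,"tz":0,"jaw":42},{"rx":0,"ry":0,"rz":0,"tx":-3,"ty":25,"tz":0,"jaw":42},{"rx":0,"ry":0,"rz":0,"tx":0,"ty":10,"tz":0,"jaw":42},{"rx":0,"ry":0,"rz":0,"tx":0,"ty":0,"tz":0,"jaw":42},{"rx":0,"ry":0,"rz":0,"tx":0,"ty":0,"tz":0,"jaw":42}]'
python3 - <<'E'
from h import *
p,Rm,o=tcp(); print(w2c(p),o["tool_rot"].round(2))
go(c2w(-143.5,-90,73.5),[180,0,CY])
c=cam("wrist"); save(c,"w30")
E
```

```text
time_s: 46.05
tool_pos: [0.4433, 0.0005, 0.1759]
tool_rot: [-180.0, -0.1, 21.5]
force: [-0.2, 0.4, -1.2]
grip_width: 0.042
[-127.97529786  -88.7290435   175.87776625] [-1.7998e+02 -7.0000e-02  2.1490e+01]
tcp [0.4433 0.0005 0.1759] rot [-1.7998e+02 -7.0000e-02  2.1490e+01] delta tool mm [-15.6   1.4 102.4] norm 103.6
rotvec tool [-0.02 -0.07 -0.16] delta after turn [-15.5   1.3 102.4]
```

View pics/w30.png

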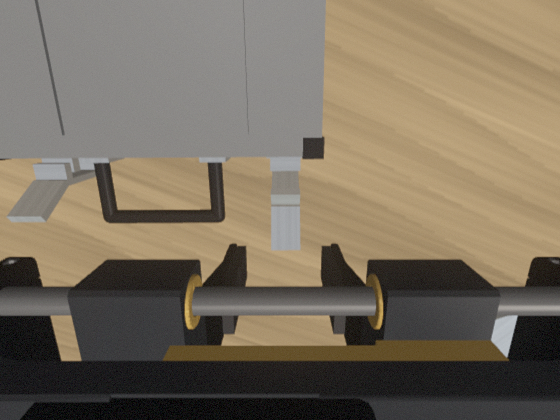

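The left lever is upright at (40,197), and the right tab (271–300) is centred between the fingers. Descend and pinch.

```bash
python3 -m pendant '[{"rx":0,"ry":0,"rz":0,"tx":-5,"ty":0.5,"tz":15,"jaw":40},{"rx":0,"ry":0,"rz":0,"tx":-5,"ty":0.5,"tz":20,"jaw":40},{"rx":0,"ry":0,"rz":0,"tx":-5,"ty":0,"tz":20,"jaw":40},{"rx":0,"ry":0,"rz":0,"tx":0,"ty":0,"tz":20,"jaw":40},{"rx":0,"ry":0,"rz":0,"tx":0,"ty":0,"tz":17,"jaw":40},{"rx":0,"ry":0,"rz":0,"tx":0,"ty":0,"tz":10,"jaw":40},{"rx":0,"ry":0,"rz":0,"tx":0,"ty":0,"tz":0,"jaw":40},{"rx":0,"ry":0,"rz":0,"tx":0,"ty":0,"tz":0,"jaw":15},{"rx":0,"ry":0,"rz":0,"tx":0,"ty":0,"tz":0,"jaw":15},{"rx":0,"ry":0,"rz":0,"tx":0,"ty":0,"tz":0,"jaw":15},{"rx":0,"ry":0,"rz":0,"tx":0,"ty":0,"tz":0,"jaw":15},{"rx":0,"ry":0,"rz":0,"tx":0,"ty":0,"tz":0,"jaw":15}]' 12
python3 - <<'E'
from h import *
p,Rm,o=tcp(); print(w2c(p),o["tool_rot"].round(2),o["force"].round(1),o["grip_width"])
E
```

```text
time_s: 47.1
tool_pos: [0.4298, -0.0065, 0.0742]
tool_rot: [180.0, -0.1, 21.5]
force: [-0.2, 1.7, 2.4]
grip_width: 0.0238
[-143.0994737   -90.29104167   74.19574533] [ 1.7997e+02 -8.0000e-02  2.1470e+01] [-0.2  1.7  2.4] 0.023763030845548306
```

```bash
python3 -m pendant '[{"rx":0,"ry":0,"rz":0,"tx":2,"ty":0,"tz":-2.5,"jaw":15},{"rx":0,"ry":0,"rz":0,"tx":2,"ty":0,"tz":-2.5,"jaw":15},{"rx":0,"ry":0,"rz":0,"tx":3.1,"ty":0,"tz":-3.1,"jaw":15},{"rx":0,"ry":0,"rz":0,"tx":3.1,"ty":0,"tz":-3,"jaw":15},{"rx":0,"ry":0,"rz":0,"tx":3.2,"ty":0,"tz":-2.9,"jaw":15},{"rx":0,"ry":0,"rz":0,"tx":3.6,"ty":0,"tz":-2.6,"jaw":15},{"rx":0,"ry":0,"rz":0,"tx":3.6,"ty":0,"tz":-2.4,"jaw":15},{"rx":0,"ry":0,"rz":0,"tx":3.7,"ty":0,"tz":-2.3,"jaw":15},{"rx":0,"ry":0,"rz":0,"tx":4,"ty":0,"tz":-2.1,"jaw":15},{"rx":0,"ry":0,"rz":0,"tx":4,"ty":0,"tz":-1.7,"jaw":15},{"rx":0,"ry":0,"rz":0,"tx":4,"ty":0,"tz":-1.4,"jaw":15},{"rx":0,"ry":0,"rz":0,"tx":1,"ty":0,"tz":-0.3,"jaw":15},{"rx":0,"ry":0,"rz":0,"tx":0,"ty":0,"tz":0,"jaw":15}]'
python3 - <<'E'
from h import *
p,Rm,o=tcp(); print(w2c(p),o["tool_rot"].round(2),o["force"].round(1),o["grip_width"])
E
```

```text
time_s: 48.18
tool_pos: [0.464, 0.0072, 0.1008]
tool_rot: [-180.0, 0.0, 21.5]
force: [-4.6, 2.4, 2.9]
grip_width: 0.0235
[-106.21421853  -90.14345544  100.78307802] [-1.7998e+02  3.0000e-02  2.1490e+01] [-4.6  2.4  2.9] 0.02352073614734819
```

```bash
python3 -m pendant '[{"rx":0,"ry":0,"rz":0,"tx":1.3,"ty":0,"tz":-0.4,"jaw":15},{"rx":0,"ry":0,"rz":0,"tx":1.3,"ty":0,"tz":-0.4,"jaw":15},{"rx":0,"ry":0,"rz":0,"tx":0.5,"ty":0,"tz":0,"jaw":15},{"rx":0,"ry":0,"rz":0,"tx":0,"ty":0,"tz":0,"jaw":15}]'
python3 - <<'E'
from h import *
p,Rm,o=tcp(); print(w2c(p),o["tool_rot"].round(2),o["force"].round(1),o["grip_width"])
E
```

```text
time_s: 48.52
tool_pos: [0.4647, 0.0075, 0.101]
tool_rot: [-179.9, 0.3, 21.5]
force: [-9.5, 1.6, 4.9]
grip_width: 0.0235
[-105.48248833  -90.15630836  100.97239602] [-179.95    0.31   21.46] [-9.5  1.6  4.9] 0.02346565604033038
```

The right lever is at its stop too (-9.5 N). I'll release, back away and verify.

```bash
python3 -m pendant '[{"rx":0,"ry":0,"rz":0,"tx":-1,"ty":0,"tz":0,"jaw":42},{"rx":0,"ry":0,"rz":0,"tx":0,"ty":0,"tz":0,"jaw":42},{"rx":0,"ry":0,"rz":0,"tx":0,"ty":0,"tz":0,"jaw":42},{"rx":0,"ry":0,"rz":0,"tx":0,"ty":0,"tz":-10,"jaw":42},{"rx":0,"ry":0,"rz":0,"tx":0,"ty":0,"tz":-25,"jaw":42},{"rx":0,"ry":0,"rz":0,"tx":0,"ty":0,"tz":-35,"jaw":42},{"rx":0,"ry":0,"rz":0,"tx":0,"ty":0,"tz":-35,"jaw":60},{"rx":0,"ry":0,"rz":0,"tx":0,"ty":10,"tz":-35,"jaw":60},{"rx":0,"ry":0,"rz":0,"tx":0,"ty":25,"tz":-20,"jaw":60},{"rx":0,"ry":0,"rz":0,"tx":0,"ty":0,"tz":0,"jaw":60},{"rx":0,"ry":0,"rz":0,"tx":0,"ty":0,"tz":0,"jaw":60},{"rx":0,"ry":0,"rz":0,"tx":0,"ty":0,"tz":0,"jaw":60}]'
python3 - <<'E'
from h import *
c=cam("wrist"); save(c,"w31"); s=cam("scene"); save(s,"s31"); t=cam("top"); save(t,"t31"); Q=cloud(c)
K=np.array([[w2c(q) for q in r] for r in Q[40:260]]).reshape(-1,3)
for n,y0 in (("R",-90),("L",90)):
    k=K[(abs(K[:,1]-y0)<14)&(K[:,0]<-88)&(K[:,0]>-180)&(K[:,2]>60)]
    print(n,len(k),"x",np.percentile(k[:,0],[2,50,98]).round(1),"y",np.percentile(k[:,1],[2,50,98]).round(1),"z",np.percentile(k[:,2],[2,50,98]).round(1))
    for zz in (90,100,110,115): 
        q=k[abs(k[:,2]-zz)<2]; print("  z",zz,"x",np.median(q[:,0]).round(1) if len(q) else None)
lid=K[(abs(K[:,1])<100)&(abs(K[:,0]+20)<50)]; A=np.c_[lid[:,0],np.ones(len(lid))]; print("lid slope,z",np.linalg.lstsq(A,lid[:,2],rcond=None)[0])
E
```

```text
time_s: 49.52
tool_pos: [0.4786, -0.0249, 0.2611]
tool_rot: [180.0, -0.0, 21.5]
force: [-1.2, 0.2, -0.7]
grip_width: 0.0594
R 1272 x [-119.3 -100.1  -89.1] y [-102.5  -91.3  -79.1] z [ 83.7 108.5 264.4]
  z 90 x -97.7
  z 100 x -103.8
  z 110 x -110.1
  z 115 x -114.6
L 1202 x [-119.7 -104.4  -88.9] y [ 76.8  85.9 100.9] z [ 66.4  98.4 117.7]
  z 90 x -98.5
  z 100 x -105.0
  z 110 x -111.1
  z 115 x -115.6
lid slope,z [-3.76047074e-02  1.13076965e+02]
```

View pics/w31.png

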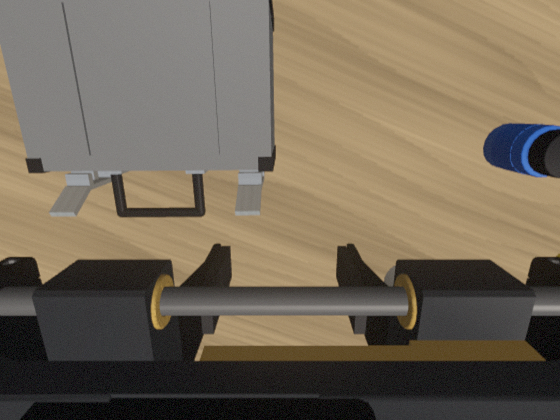

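View pics/s31.png

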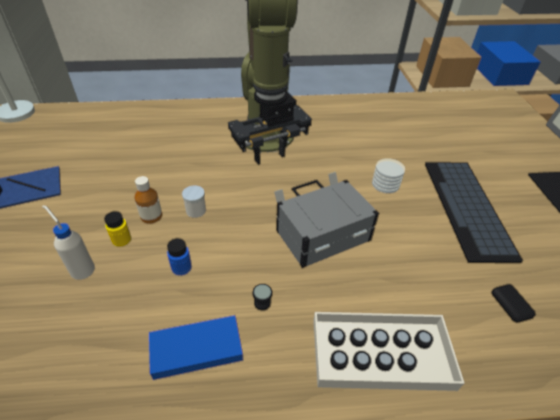

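View pics/t31.png

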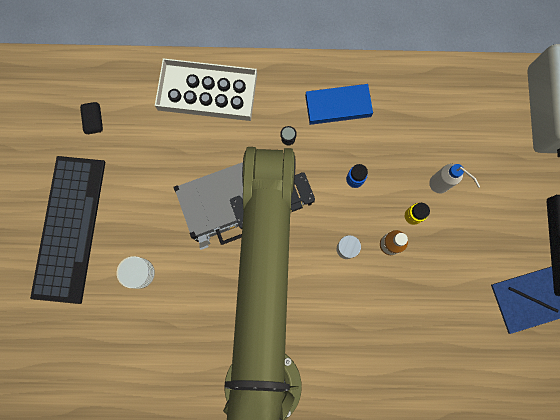

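```bash
python3 - <<'E'
from h import *
c=cam("wrist"); Q=cloud(c)
K=np.array([[w2c(q) for q in r] for r in Q[0:260]]).reshape(-1,3); K=K[(K[:,2]<135)&(K[:,2]>100)&(abs(K[:,1])<105)&(K[:,0]>-72)&(K[:,0]<70)]
for a in range(-70,70,20):
    q=K[(K[:,0]>=a)&(K[:,0]<a+20)]; print(a,len(q),np.median(q[:,2]).round(2) if len(q) else None)
i=np.polyfit(K[:,0],K[:,2],1); print(i)
E
```

```text
-70 4896 112.85
-50 5289 112.89
-30 5503 112.9
-10 5901 112.91
10 6345 112.92
30 6741 112.93
50 4629 112.9
[9.83392178e-04 1.13082623e+02]
```

The lid top is flat at 112.9 mm from front to back, so it's fully shut, and both tabs are back on their home profile. Nothing else has moved or tipped. Handing in.

```bash
python3 - <<'E'
from cell import env
print(env.sign_off())
E
```

```text
the job is handed in; nothing more can be done
None
```

The job is done and handed in at about 50 s of the 210 s allowed. I swung both latches out and opened the lid to about 1.70 rad. The two amber jars on the bench then went in, one in the front-right cell and one in the rear-right cell. Each was lowered until the wrist force showed it touching the floor. After that I shut the lid and swung both levers home.

**Last checks:**
- **Jars:** before closing, all four caps (two already in the case, two added) stood at 100 mm, one per cell. The front-right jar sits about 7 mm behind its cell centre but is upright.
- **Lid:** the top is flat at 112.9 mm from front to back.
- **Latches:** both levers pushed against their stops, and the tabs are within about 1 mm of where they started.
- **Bench:** the other bottles, tub and dishes stand where they were.

**Failed or disagreeing:**
- My first move command was refused for missing keys, before anything moved.
- A first fit of the lid's slope read about 2° open because points from the gripper were mixed in. The filtered repeat showed it flat.
- The cameras differed by about 3 to 4 mm on where the case stands. I used a compromise, which matched the dividers within 1 mm.

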